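# Lock the gearbox cover with the blade key

## Task

Lock the cover of the blue gearbox: take the orange blade key out of its wooden block, seat its blade in the brass slotted fastener, press the fastener down against its spring, turn it a quarter turn clockwise (slot from the red dots to the green dots) with the key and let it spring up locked, then stand the key back in its block, fully home. Feel your way and press gently: never load the gearbox with more than 25 N. Leave the oil bottle, spanner and bearing where they are.

Things in the scene. Friction and masses are not known exactly. Their poses are not given: they have to be found in the camera images.
- fastener_face (a point): Hole axis, level with the cover's top (100 mm above bench). z up, x through the red dots, y through the green (28 mm from axis). Hole 40 mm wide; in it a brass head 37 mm across, resting 2 to 10 mm below the cover top: unmeasured, differs each time, feel for it. Its slot: 26 mm long, 5 wide, 5 deep, ends closed, central.
- fastener (a joint): Head angle, rad, growing clockwise seen from above: -0.12 to 0.12 at the start (slot along face x), 1.57 locked (slot along face y). Sprung up: yields at 5 N, then 1.5 N/mm. Leaves its notch only when pressed 4 mm or more (10.5 N); hard stop at 6 mm (13.5 N). Pressed, it turns with 0.03 N m; springs up locked if released at 1.4 to 1.75 (hard stop), else is not locked.
- key_grip (a point): Centre of the key's orange grip, 36 (x) x 14 (y) x 44 (z) mm; key about 0.1 kg. z up along the key when the blade points down, x along the blade's width, y through its thickness. Below the grip, centred: flat steel blade 26 mm long, 22 wide, 3 thick (last 2 mm: 20 wide, 2 thick). Same when turned half round.
- key_tip (a point): Middle of the end of the key's blade, 48 mm below the grip's centre, axes as of the grip.
- block_slot (a point): Centre of the mouth of the slot in the top of the key's wooden block, 40 mm above the bench. Block fixed, 70 (x) x 100 (y) x 40 mm; slot 28 mm long (x), 8 wide (y), 32 deep. The key starts standing in it, blade down, key x along block x, grip's underside on the block's top (grip centre 22 mm above this point).
- gearbox: Blue gearbox, bolted down, 180 (x) x 150 (y) x 100 mm with its grey cover, on a 200 x 170 mm foot 12 mm high; a 22 mm shaft stub sticks out 36 mm on its +x side. Origin at the centre of its underside, axes as of fastener_face.
- oil_bottle: White plastic oil bottle, 56 mm across, 130 mm tall, standing; origin at the centre of its base. A bystander.
- spanner: Steel open spanner, 170 mm long, lying on the bench; origin at the middle of its underside. A bystander.
- bearing: Steel ring-shaped bearing 50 mm across, 14 mm high, lying flat; origin at the centre of its underside. A bystander.
There are look-alikes about, which are no part of the job. Of the things like the part that bears key_grip, leave any that is turquoise; of the rest the smaller one is meant.

How it is judged:
On the way, in this order (a step that is already met when the one before it is completed fails the run):
1. the key's blade is down in the fastener's hole, on its axis, the fastener still unlocked (horizontal distance between key_tip and fastener_face below 0.006 m and z of key_tip in the frame of fastener_face below -0.003 m and value of joint fastener below 0.5 rad), for 0.1 s.
2. the fastener is turned to the locked side with the key's blade in it (horizontal distance between key_tip and fastener_face below 0.006 m and z of key_tip in the frame of fastener_face below -0.003 m and value of joint fastener above 1.36 rad), for 0.1 s.
At the end, for the whole second after the job is handed in: The fastener stands locked (turned more than 1.36 rad clockwise), and the key stands upright (within 0.12 rad) in its block, its grip down on the block's top (within 3.5 mm) and centred over the slot within 8 mm (value of joint fastener above 1.36 rad and horizontal distance between key_grip and block_slot below 0.008 m and z of key_grip in the frame of block_slot below 0.0255 m and angle between key_grip's own z axis and vertical below 0.12 rad); the robot touches nothing.
It fails at once if the gearbox, its cover or its fastener is loaded with more than 25 N (contact force between gearbox and anything else above 25 N).
It fails at once if the oil bottle is moved by more than 30 mm (distance of oil_bottle from where it was at the start of the episode above 0.03 m).
It fails at once if the spanner is moved by more than 30 mm (distance of spanner from where it was at the start of the episode above 0.03 m).
It fails at once if the bearing is moved by more than 30 mm (distance of bearing from where it was at the start of the episode above 0.03 m).
It also fails if it takes over 72 s, if anything falls off the work surface, if the arm or the gripper's body presses on something with over 40 N, if the wrist force passes 120 N, or if a joint passes its speed limit or range.

## Robot

A 6-joint arm with a two-finger parallel gripper is mounted at the origin on the work surface. World frame = base frame: x ahead of the robot, y to its left, z up, the work surface at z = 0. Lengths are in m, angles in rad, forces in N, time in s.
With the tool pointing down it reaches from about 0.25 to 0.775 m from the base axis. Payload 4 kg.
Tool frame: the origin (TCP) lies at the very end of the fingers, on their centre line; the grasp point (between the pads) lies 19 mm behind it; z points along the fingers, x is the direction in which the jaws open and shut, and the axes are right-handed (so a half turn about z gives the same grasp; the last joint's range is limited). The gripper opens to 94 mm and grips with 3 to 60 N. Pads are 16 mm wide; open, the fingers measure 119 mm over their backs; the gripper's body (75 mm by 177 mm) begins 78 mm behind the grasp point.
Start: joints at [1.031, 0.087, 1.371, -0, 1.684, -0.103], TCP at [0.233, 0.498, 0.206] pointing down, gripper open.
Joint ranges: [-3.1, 3.1], [-0.76, 2.03], [0.27, 2.55], [-1.08, 4.22], [0.17, 2.65], [-2.57, 2.57]. Speed limits (rad/s): [2.79, 2.79, 3.14, 3.14, 3.14, 3.14].

## Interface

Orientations are given as [roll, pitch, yaw] about the fixed x, y, z axes, in that order (R = Rz(yaw) Ry(pitch) Rx(roll)).
In Python, from bench import robot, cams, ticket gives the robot as it stands.
- The arm moves only by the tool jog_arm, never from a script. Its argument "series" is a list of rows, each an object of numbers: "x", "y", "z": the shift along the tool's x, y, z in m; "rx", "ry", "rz": the turn, a rotation vector about the tool's x, y, z in degrees. A call has 1 to 12 rows; each row shifts and turns the pose as measured when the row begins, along the tool's axes as they then stand; what a row does not reach is not made up. A row lasts 1/12 s, in which the tool goes at most 41.7 mm and 7.16 degrees, less where a joint would pass 70% of its speed; a pose out of reach is approached as far as the arm can. A call with a gripper value outside its range is refused whole. "claw" is the opening, from 0 (shut) to 1 (fully open), set as the call begins (left out, the last holds). The fingers move at their own pace and stop on an object; the grip force is fixed at half the most. Time passes only in rows, so rows that do not move let the fingers close. It gives the time, the measured TCP pose, the force and the opening at its end, in the units of the state.
- robot.get_obs(): the state, without advancing time (a new reading comes with each control period).
- cams.snapshot(name): name is "scene" or "top" or "wrist"; returns a dict with "img" (480x640x3 uint8, red, green, blue), "mtx" (3x3 intrinsics, pixels), "origin" and "attitude" of the camera in the world. Camera axes: x right, y down, z forward; pixel columns grow to the right and rows downward; lengths in m; the calibration is good to about 2 mm. A picture is of the moment at which its call begins. There is no depth.
- ticket.close_job(): hands the job in, once; it reports no verdict.
Trained networks look in a picture, given as the dict that the camera call returned (one of the last four; its "shot" number tells which), for a name from the list of things; names that differ only in an ending like _2 or _b are one class to them, and where a whole thing is asked for, a point or a joint stands for the part that bears it (a point fixed in the world has none). Each returns a list of dicts, best first, with "p" (0 to 1); they miss things now and then, are a little off and sometimes report something else, mostly with a low value. They report only what shows in the picture. A call takes as long as a camera call. They do not tell look-alikes from the thing itself.
- cams.look_for(thing, picture): "bbox" ([left, top, width, height] in pixels, round what is visible of it).
The state is a dict: "time": time; "joint_positions": joint angles; "qvel": joint speeds; "joint_torque": joint torques, N m; "tool_pos": TCP position; "ee_rot": TCP orientation; "wrist_force": force on the tool from outside, world axes, zero at the start; "wrist_torque": the same for the moment, N m; "width": finger opening in m.
Only numpy, scipy, OpenCV 4.12 (cv2) and the standard library are available. Lean on these libraries where they do the work, as an engineer would, in place of code of your own. Each camera call takes 0.05 s, during which the arm holds its last target.

## Working session

There is one attempt and no reset: what is moved stays moved. The work goes in short steps, Python scripts to look and compute and a tool call to move; the robot and the scene stay as the last step left them, time stands still between calls to the robot, and variables do not carry over. Pictures are saved under pics/ and viewed, and the job is handed in when it is done.

Besides the shell and the picture viewer there is one more tool, called after "Request:" as name([rows], argument=value, ...), one row to a line, values as JSON. jog_arm: Moves the arm, as the interface text tells. Its arguments: {"type":"object","properties":{"series":{"type":"array","items":{"type":"object","properties":{"x":{"type":"number"},"y":{"type":"number"},"z":{"type":"number"},"rx":{"type":"number"},"ry":{"type":"number"},"rz":{"type":"number"}}}},"claw":{"type":"number"}},"required":["series"]}

```bash
mkdir -p pics; ls; python3 - <<'E'
from bench import robot,cams
import cv2,pickle
print(robot.get_obs())
d={}
for n in ("scene","top","wrist"):
    s=cams.snapshot(n); d[n]=s
    cv2.imwrite(f"pics/{n}0.png",s["img"][:,:,::-1]); print(n,s["mtx"].tolist(),s["origin"],s["attitude"])
    for t in ("key_grip","fastener_face","gearbox","block_slot","fastener"):
        try: print(t,[(b["bbox"],round(b["p"],2)) for b in cams.look_for(t,s)])
        except Exception as e: print(t,e)
pickle.dump(d,open("s0.pkl","wb"))
E
```

```text
pics
{'time': 0.0, 'joint_positions': array([ 1.03091345e+00,  8.79129267e-02,  1.37219601e+00, -1.60830076e-05,
        1.68359928e+00, -1.03095443e-01]), 'qvel': array([ 6.84274860e-04, -3.34522791e-04,  9.75768394e-05, -9.66508014e-04,
        1.25859554e-04, -4.70746021e-04]), 'joint_torque': array([-5.93054792e-04, -3.40188432e+01, -3.02425504e+01,  7.17495452e-02,
        3.30845872e-02, -2.06522591e-04]), 'tool_pos': array([0.23239873, 0.49790099, 0.20435672]), 'ee_rot': array([-3.14139083e+00,  2.10597370e-03,  1.13400732e+00]), 'wrist_force': array([-0.32549699,  0.39160124, -0.12302233]), 'wrist_torque': array([-0.01188007, -0.01888996,  0.00357479]), 'width': 0.09431362139259249}
scene [[437.09437372471365, 0.0, 320.00840765599094], [0.0, 437.09437372471365, 236.44750500131926], [0.0, 0.0, 1.0]] [ 0.76445878 -0.28681408  0.6304257 ] [-2.56883510e+00  1.15245327e-03  6.60923027e-01]
key_grip [([144.0, 245.9, 44.2, 47.3], 0.94), ([226.4, 279.6, 21.5, 36.5], 0.92), ([189.0, 363.9, 28.9, 37.4], 0.87)]
fastener_face [([317.0, 107.6, 146.7, 144.3], 0.66)]
gearbox [([318.7, 114.7
[... 330 characters left out ...]
, 0.0, 1.0]] [ 0.48623145 -0.02798406  0.86106484] [-3.01077795  0.0165723  -1.58547052]
key_grip [([424.2, 344.8, 20.7, 41.9], 0.87), ([461.4, 268.4, 25.7, 43.4], 0.84), ([400.8, 282.8, 20.5, 23.6], 0.8)]
fastener_face [([139.3, 193.3, 133.6, 146.8], 0.78)]
gearbox []
block_slot [([372.5, 263.8, 76.7, 60.1], 0.6)]
fastener [([190.6, 258.9, 18.9, 22.4], 0.75)]
wrist [[357.47457042640735, 0.0, 320.6163418147237], [0.0, 357.47457042640735, 242.32995463778536], [0.0, 0.0, 1.0]] [0.15912894 0.53309763 0.38428138] [ 2.85673815e+00 -3.89862198e-04  1.13421577e+00]
key_grip []
fastener_face [([150.6, 444.8, 114.5, 35.2], 0.94)]
gearbox [([150.2, 448.1, 113.8, 31.9], 0.88)]
block_slot []
fastener []
```

View pics/scene0.png

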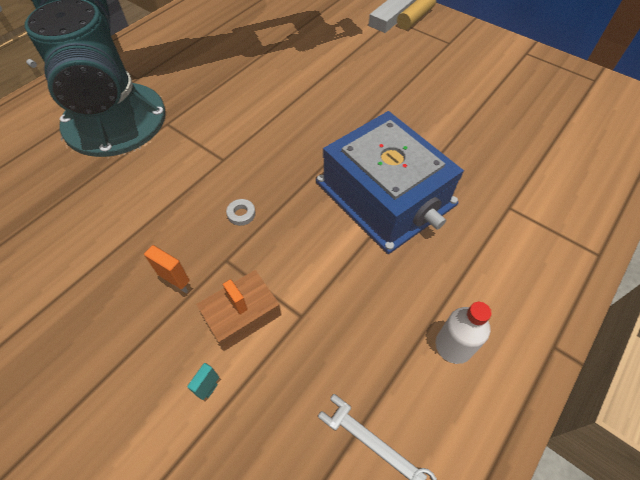

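View pics/top0.png

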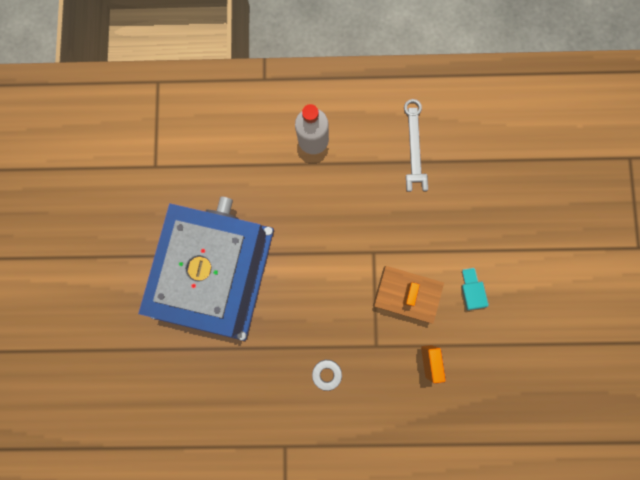

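```bash
cat > h.py <<'E'
import numpy as np,pickle,cv2
from scipy.spatial.transform import Rotation as R
def ray(s,u,v,z):
    A=R.from_euler('xyz',s["attitude"]).as_matrix(); o=np.array(s["origin"])
    d=A@np.linalg.inv(s["mtx"])@np.array([u,v,1.]); t=(z-o[2])/d[2]; return o+t*d
def proj(s,p):
    A=R.from_euler('xyz',s["attitude"]).as_matrix(); c=A.T@(np.array(p)-np.array(s["origin"])); q=s["mtx"]@c; return q[:2]/q[2]
def crop(s,x,y,w,h,k,f):
    im=s["img"][y:y+h,x:x+w,::-1]; cv2.imwrite(f,cv2.resize(im,None,fx=k,fy=k,interpolation=cv2.INTER_CUBIC))
E
python3 - <<'E'
from h import *
d=pickle.load(open("s0.pkl","rb"))
crop(d["top"],160,230,80,75,8,"pics/c1.png")
crop(d["top"],365,255,90,75,8,"pics/c2.png")
crop(d["scene"],345,120,100,80,8,"pics/c3.png")
crop(d["scene"],190,265,100,85,8,"pics/c4.png")
E
```

```text
(no output)
```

View pics/c1.png

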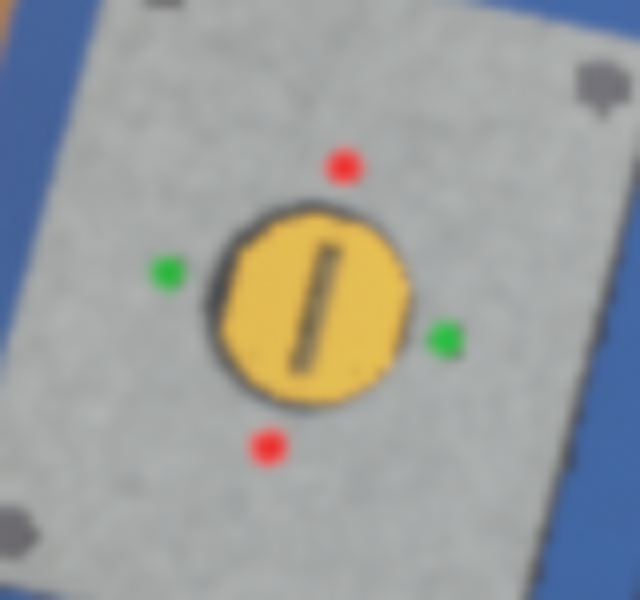

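View pics/c2.png

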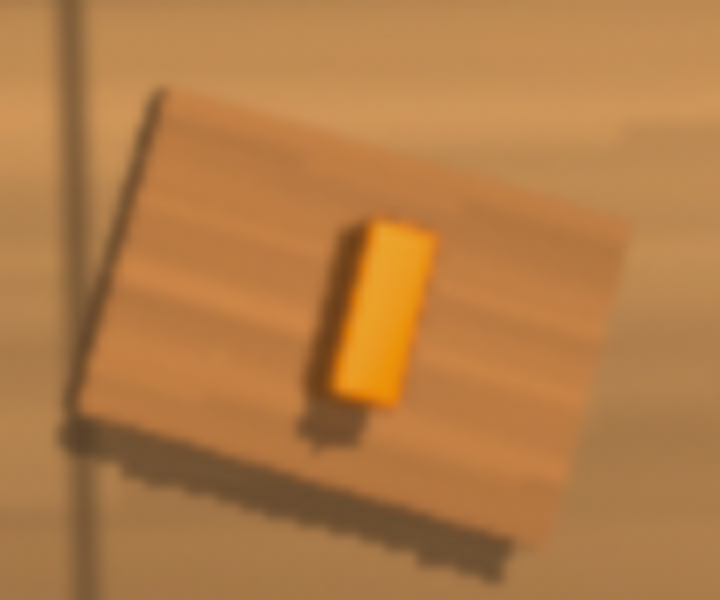

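View pics/c3.png

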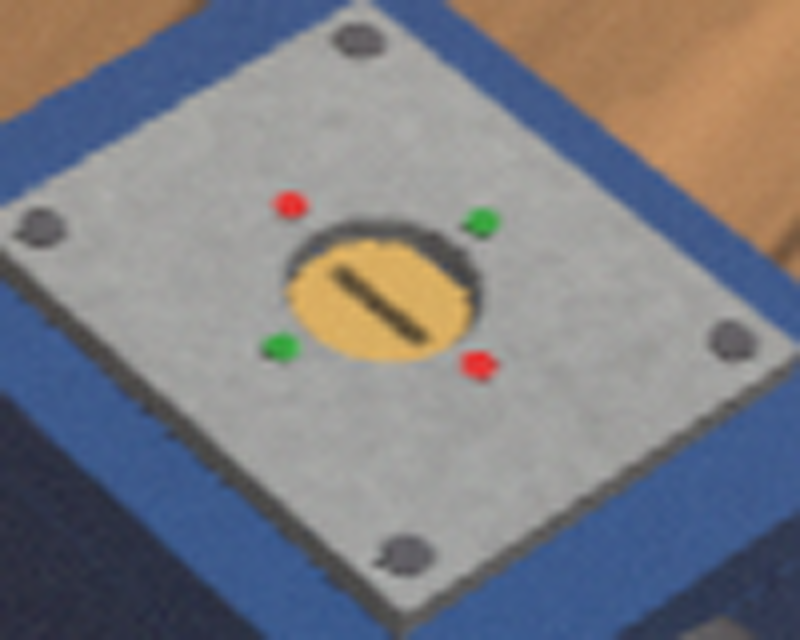

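View pics/c4.png

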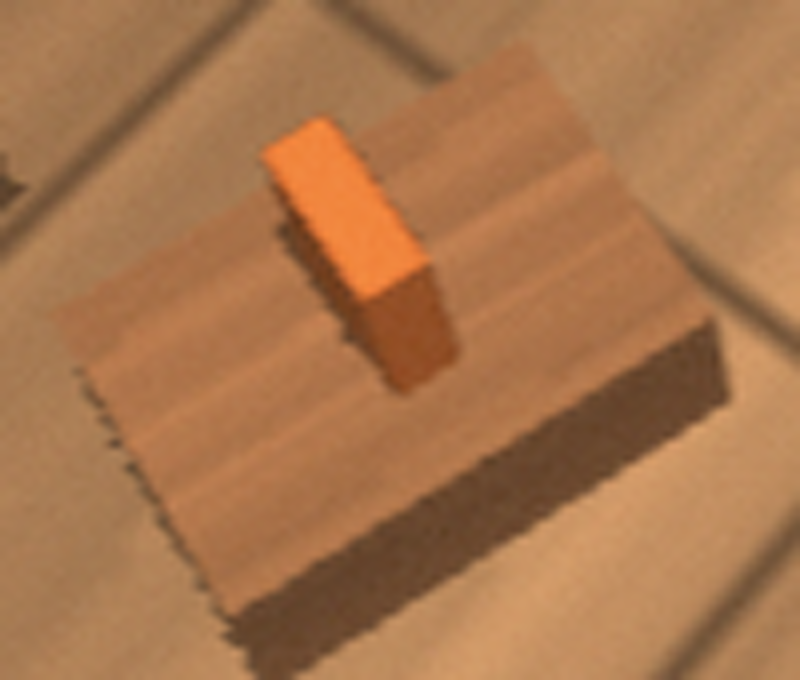

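```bash
python3 - <<'E'
from h import *
d=pickle.load(open("s0.pkl","rb")); T,S=d["top"],d["scene"]
def P(s,x,y,u,v,z): return ray(s,x+(u+.5)/8-.5,y+(v+.5)/8-.5,z)
for s,x,y,pts in ((T,160,230,[(345,167),(268,447),(168,273),(446,340)]),(S,345,120,[(479,365),(291,205),(482,222),(281,348)])):
    q=[P(s,x,y,u,v,.1) for u,v in pts]; c=np.mean(q,0)
    print("face",c[:2],np.degrees(np.arctan2(*(q[0]-q[1])[[1,0]])),np.degrees(np.arctan2(*(q[2]-q[3])[[1,0]])),np.linalg.norm(q[0]-q[1]),np.linalg.norm(q[2]-q[3]))
    
def slot(s,x,y,a,b):
  for z in (.09,.098):
    p,q=P(s,x,y,*a,z),P(s,x,y,*b,z); print(" slot",z,((p+q)/2)[:2],np.degrees(np.arctan2(*(p-q)[[1,0]])),np.linalg.norm(p-q))
slot(T,160,230,(333,243),(299,375)); slot(S,345,120,(424,340),(338,270))
def quad(s,x,y,pts,z):
    q=np.array([P(s,x,y,u,v,z) for u,v in pts]); print("quad",q.mean(0)[:2],[ (round(np.linalg.norm(q[i]-q[i-1]),4),round(np.degrees(np.arctan2(*(q[i]-q[i-1])[[1,0]])),1)) for i in range(4)])
quad(T,365,255,[(165,90),(632,218),(548,547),(77,410)],.04)
quad(S,190,265,[(55,315),(522,45),(713,318),(232,615)],.04)
quad(T,365,255,[(374,219),(437,233),(395,407),(331,395)],.084)
quad(S,190,265,[(261,155),(323,118),(430,263),(366,299)],.084)
E
```

```text
face [0.55175943 0.17997116] -14.452479328587783 75.66971846534156 0.05590293084753328 0.0560700346946709
face [0.55034936 0.18116254] -14.244682257925263 76.06471463190451 0.05625997399550154 0.056414588122488604
 slot 0.09 [0.55210853 0.18085829] -13.520540478475256 0.026594942762713892
 slot 0.098 [0.55142503 0.17869149] -13.520540478475287 0.0263190132557677
 slot 0.09 [0.54909386 0.184726  ] -12.708427154707248 0.02540329723801537
 slot 0.098 [0.55228194 0.17774572] -12.708427154707447 0.025027248543046346
quad [ 0.50818559 -0.15385325] [(np.float64(0.0687), np.float64(-17.0)), (np.float64(0.0995), np.float64(-106.4)), (np.float64(0.0698), np.float64(163.2)), (np.float64(0.0997), np.float64(73.0))]
quad [ 0.50724697 -0.15349925] [(np.float64(0.0689), np.float64(162.8)), (np.float64(0.0983), np.float64(72.5)), (np.float64(0.069), np.float64(-17.2)), (np.float64(0.0983), np.float64(-107.5))]
quad [ 0.5073018  -0.15282313] [(np.float64(0.0354), np.float64(-15.8)), (np.float64(0.0125), np.float64(-103.5)), (np.float64(0.0349), np.float64(164.3)), (np.float64(0.0126), np.float64(78.5))]
quad [ 0.50698261 -0.15288908] [(np.float64(0.0344), np.float64(165.7)), (np.float64(0.0123), np.float64(73.7)), (np.float64(0.035), np.float64(-14.5)), (np.float64(0.0122), np.float64(-109.0))]
```

```bash
cat >> h.py <<'E'
def to(x,y,z,yaw_deg):
    from bench import robot
    o=robot.get_obs(); A=R.from_euler('xyz',o["ee_rot"]); G=R.from_euler('xyz',[np.pi,0,np.radians(yaw_deg)])
    dp=A.inv().apply(np.array([x,y,z])-o["tool_pos"]); rv=np.degrees((A.inv()*G).as_rotvec())
    print("t",round(o["time"],2),"pos",np.round(o["tool_pos"],4),"rpy",np.round(np.degrees(o["ee_rot"]),2),"F",np.round(o["wrist_force"],2),"M",np.round(o["wrist_torque"],3),"w",round(o["width"],4))
    print("tool shift mm",np.round(dp*1000,2),"rot",np.round(rv,2))
E
python3 -c "
from h import *
to(.507,-.153,.2,74.5)"
```

```text
t 0.9 pos [0.2327 0.4984 0.2055] rpy [ 1.800e+02 -1.000e-02  6.497e+01] F [ 0.19 -0.39 -0.19] M [-0.019  0.062  0.029] w 0.0937
tool shift mm [-474.19  524.12    5.48] rot [ 0.   -0.01 -9.53]
```

Request:
jog_arm([
  {"x": -0.027, "y": 0.029, "rz": -0.8},
  {"x": -0.027, "y": 0.029, "rz": -0.8},
  {"x": -0.027, "y": 0.029, "rz": -0.8},
  {"x": -0.027, "y": 0.029, "rz": -0.8},
  {"x": -0.027, "y": 0.029, "rz": -0.8},
  {"x": -0.027, "y": 0.029, "rz": -0.8},
  {"x": -0.027, "y": 0.029, "rz": -0.8},
  {"x": -0.027, "y": 0.029, "rz": -0.8},
  {"x": -0.027, "y": 0.029, "rz": -0.8},
  {"x": -0.027, "y": 0.029, "rz": -0.8},
  {"x": -0.027, "y": 0.029, "rz": -0.8},
  {"x": -0.027, "y": 0.029, "rz": -0.8},
], claw=1)

```text
invalid input
```

```bash
python3 -c "
from h import *
to(.507,-.153,.15,74.5)"
```

```text
t 0.9 pos [0.2327 0.4984 0.2055] rpy [ 1.800e+02 -1.000e-02  6.497e+01] F [ 0.19 -0.39 -0.19] M [-0.019  0.062  0.029] w 0.0937
tool shift mm [-474.2   524.12   55.48] rot [ 0.   -0.01 -9.53]
```

Request:
jog_arm([
  {"x": -0.027, "y": 0.029, "z": 0.0, "rx": 0.0, "ry": 0.0, "rz": -0.8},
  {"x": -0.027, "y": 0.029, "z": 0.0, "rx": 0.0, "ry": 0.0, "rz": -0.8},
  {"x": -0.027, "y": 0.029, "z": 0.0, "rx": 0.0, "ry": 0.0, "rz": -0.8},
  {"x": -0.027, "y": 0.029, "z": 0.0, "rx": 0.0, "ry": 0.0, "rz": -0.8},
  {"x": -0.027, "y": 0.029, "z": 0.0, "rx": 0.0, "ry": 0.0, "rz": -0.8},
  {"x": -0.027, "y": 0.029, "z": 0.0, "rx": 0.0, "ry": 0.0, "rz": -0.8},
  {"x": -0.027, "y": 0.029, "z": 0.0, "rx": 0.0, "ry": 0.0, "rz": -0.8},
  {"x": -0.027, "y": 0.029, "z": 0.0, "rx": 0.0, "ry": 0.0, "rz": -0.8},
  {"x": -0.027, "y": 0.029, "z": 0.0, "rx": 0.0, "ry": 0.0, "rz": -0.8},
  {"x": -0.027, "y": 0.029, "z": 0.0, "rx": 0.0, "ry": 0.0, "rz": -0.8},
  {"x": -0.027, "y": 0.029, "z": 0.0, "rx": 0.0, "ry": 0.0, "rz": -0.8},
  {"x": -0.027, "y": 0.029, "z": 0.0, "rx": 0.0, "ry": 0.0, "rz": -0.8},
])

```text
time: 1.9
tool_pos: [0.4518, 0.0637, 0.2051]
ee_rot: [3.137, -0.005, 1.327]
wrist_force: [0.2, 1.2, -0.4]
width: 0.0938
```

```bash
python3 -c "
from h import *
to(.507,-.153,.15,74.5)"
```

```text
t 1.9 pos [0.4518 0.0637 0.2051] rpy [179.73  -0.27  76.05] F [ 0.18  1.24 -0.43] M [-0.033 -0.079  0.029] w 0.0938
tool shift mm [-197.3   105.54   54.69] rot [ 0.27 -0.27  1.55]
```

Request:
jog_arm([
  {"x": -0.028, "y": 0.015, "z": 0.008, "rx": 0.0, "ry": 0.0, "rz": 0.2},
  {"x": -0.028, "y": 0.015, "z": 0.008, "rx": 0.0, "ry": 0.0, "rz": 0.2},
  {"x": -0.028, "y": 0.015, "z": 0.008, "rx": 0.0, "ry": 0.0, "rz": 0.2},
  {"x": -0.028, "y": 0.015, "z": 0.008, "rx": 0.0, "ry": 0.0, "rz": 0.2},
  {"x": -0.028, "y": 0.015, "z": 0.008, "rx": 0.0, "ry": 0.0, "rz": 0.2},
  {"x": -0.028, "y": 0.015, "z": 0.008, "rx": 0.0, "ry": 0.0, "rz": 0.2},
  {"x": -0.028, "y": 0.015, "z": 0.008, "rx": 0.0, "ry": 0.0, "rz": 0.2},
  {"x": 0, "y": 0, "z": 0, "rx": 0, "ry": 0, "rz": 0},
])

```text
time: 2.57
tool_pos: [0.5089, -0.171, 0.148]
ee_rot: [3.13, -0.004, 1.293]
wrist_force: [-0.3, 0.2, -0.7]
width: 0.0937
```

```bash
python3 -c "
from h import *
to(.507,-.153,.052,74.5)
from bench import cams
s=cams.snapshot('wrist');pickle.dump(s,open('w1.pkl','wb'));cv2.imwrite('pics/w1.png',s['img'][:,:,::-1]);print(s['origin'],s['attitude'])
for z,p in ((.084,(.507,-.153)),(.04,(.5077,-.1537))): print(proj(s,[*p,z]))"
```

```text
t 2.57 pos [ 0.5089 -0.171   0.148 ] rpy [179.31  -0.25  74.08] F [-0.28  0.23 -0.65] M [ 0.058 -0.011 -0.036] w 0.0937
tool shift mm [16.38 -7.9  95.99] rot [ 0.69 -0.25 -0.42]
[ 0.42851244 -0.14861254  0.32577756] [ 2.84462514 -0.00449566  1.29314168]
[343.45213923 245.93158785]
[339.36713262 230.86869967]
```

View pics/w1.png

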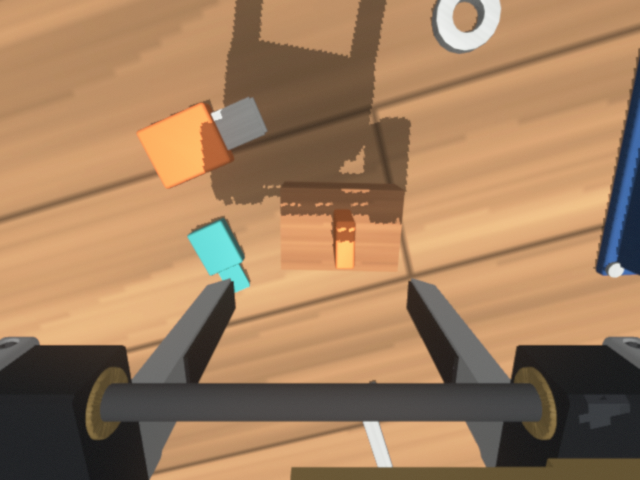

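Request:
jog_arm([
  {"x": 0.008, "y": -0.004, "z": 0.016, "rx": 0.35, "ry": -0.12, "rz": -0.2},
  {"x": 0.008, "y": -0.004, "z": 0.016, "rx": 0.35, "ry": -0.12, "rz": -0.2},
  {"x": 0, "y": 0, "z": 0.014, "rx": 0, "ry": 0, "rz": 0},
  {"x": 0, "y": 0, "z": 0, "rx": 0, "ry": 0, "rz": 0},
])

```text
time: 2.95
tool_pos: [0.5066, -0.1486, 0.1041]
ee_rot: [3.139, -0.004, 1.3]
wrist_force: [-0.5, -0.3, -0.3]
width: 0.0941
```

```bash
python3 -c "
from h import *
to(.507,-.153,.053,74.5)"
```

```text
t 2.95 pos [ 0.5066 -0.1486  0.1041] rpy [179.83  -0.24  74.5 ] F [-0.54 -0.27 -0.27] M [ 0.044 -0.008 -0.004] w 0.0941
tool shift mm [-4.34  1.36 51.07] rot [ 0.17 -0.24 -0.  ]
```

Request:
jog_arm([
  {"x": -0.002, "y": 0.001, "z": 0.012, "rx": 0.1, "ry": -0.2, "rz": 0},
  {"x": -0.002, "y": 0, "z": 0.013, "rx": 0, "ry": 0, "rz": 0},
  {"x": 0, "y": 0, "z": 0.013, "rx": 0, "ry": 0, "rz": 0},
  {"x": 0, "y": 0, "z": 0.011, "rx": 0, "ry": 0, "rz": 0},
  {"x": 0, "y": 0, "z": 0, "rx": 0, "ry": 0, "rz": 0},
])

```text
time: 3.37
tool_pos: [0.5091, -0.1499, 0.0566]
ee_rot: [3.133, -0.0, 1.305]
wrist_force: [-0.7, -0.2, -0.3]
width: 0.0941
```

```bash
python3 -c "
from h import *
to(.507,-.153,.053,74.5)"
```

```text
t 3.37 pos [ 0.5091 -0.1499  0.0566] rpy [ 1.7951e+02 -2.0000e-02  7.4800e+01] F [-0.74 -0.21 -0.28] M [-0.024 -0.007 -0.002] w 0.0941
tool shift mm [-3.53 -1.28  3.63] rot [ 0.49 -0.02  0.3 ]
```

Request:
jog_arm([
  {"x": -0.0035, "y": -0.001, "z": 0.003, "rx": 0.4, "ry": 0, "rz": 0.2},
  {"x": 0, "y": 0, "z": 0, "rx": 0, "ry": 0, "rz": 0},
  {"x": 0, "y": 0, "z": 0, "rx": 0, "ry": 0, "rz": 0},
])

```text
time: 3.62
tool_pos: [0.5079, -0.153, 0.0546]
ee_rot: [3.139, -0.0, 1.302]
wrist_force: [0.0, 0.2, -0.2]
width: 0.0943
```

```bash
python3 -c "
from h import *
to(.507,-.153,.053,74.5)"
```

```text
t 3.62 pos [ 0.5079 -0.153   0.0546] rpy [ 1.7986e+02 -1.0000e-02  7.4620e+01] F [ 0.01  0.22 -0.15] M [0.003 0.028 0.06 ] w 0.0943
tool shift mm [-0.2  -0.84  1.55] rot [ 0.14 -0.01  0.12]
```

Request:
jog_arm([
  {"x": 0, "y": 0, "z": 0, "rx": 0, "ry": 0, "rz": 0},
  {"x": 0, "y": 0, "z": 0, "rx": 0, "ry": 0, "rz": 0},
  {"x": 0, "y": 0, "z": 0, "rx": 0, "ry": 0, "rz": 0},
  {"x": 0, "y": 0, "z": 0, "rx": 0, "ry": 0, "rz": 0},
  {"x": 0, "y": 0, "z": 0, "rx": 0, "ry": 0, "rz": 0},
  {"x": 0, "y": 0, "z": 0, "rx": 0, "ry": 0, "rz": 0},
], claw=0)

```text
time: 4.12
tool_pos: [0.5097, -0.1541, 0.0575]
ee_rot: [3.134, 0.0, 1.302]
wrist_force: [0.5, 0.4, -1.2]
width: 0.0576
```

```bash
python3 -c "
from h import *
to(.507,-.153,.053,74.5)"
```

```text
t 4.12 pos [ 0.5097 -0.1541  0.0575] rpy [1.7955e+02 3.0000e-02 7.4590e+01] F [ 0.45  0.41 -1.21] M [-0.043  0.032 -0.055] w 0.0576
tool shift mm [ 0.34 -2.94  4.52] rot [0.45 0.03 0.09]
```

Request:
jog_arm([
  {"x": 0, "y": -0.002, "z": 0.003, "rx": 0.4, "ry": 0, "rz": 0},
  {"x": 0, "y": -0.0005, "z": 0.001, "rx": 0, "ry": 0, "rz": 0},
  {"x": 0, "y": -0.0005, "z": 0.001, "rx": 0, "ry": 0, "rz": 0},
  {"x": 0, "y": 0, "z": 0.0005, "rx": 0, "ry": 0, "rz": 0},
])

```text
time: 4.45
tool_pos: [0.5066, -0.1532, 0.0516]
ee_rot: [3.141, 0.001, 1.302]
wrist_force: [0.3, -0.6, 0.4]
width: 0.0305
```

```bash
python3 -c "
from h import *
to(.507,-.153,.053,74.5)"
```

```text
t 4.45 pos [ 0.5066 -0.1532  0.0516] rpy [1.7999e+02 3.0000e-02 7.4600e+01] F [ 0.31 -0.64  0.4 ] M [ 0.037  0.012 -0.003] w 0.0305
tool shift mm [ 0.31  0.37 -1.38] rot [0.01 0.03 0.1 ]
```

Well placed; finish closing.

Request:
jog_arm([
  {"x": 0, "y": 0, "z": 0, "rx": 0, "ry": 0, "rz": 0},
  {"x": 0, "y": 0, "z": 0, "rx": 0, "ry": 0, "rz": 0},
  {"x": 0, "y": 0, "z": 0, "rx": 0, "ry": 0, "rz": 0},
  {"x": 0, "y": 0, "z": 0, "rx": 0, "ry": 0, "rz": 0},
  {"x": 0, "y": 0, "z": 0, "rx": 0, "ry": 0, "rz": 0},
])

```text
time: 4.87
tool_pos: [0.5062, -0.153, 0.0511]
ee_rot: [-3.141, 0.0, 1.302]
wrist_force: [-0.9, 0.4, -0.9]
width: 0.0137
```

```bash
python3 -c "
from h import *
to(.507,-.153,.053,74.5)
from bench import robot
print(robot.get_obs()['tool_pos'],robot.get_obs()['tool_pos'])"
```

```text
t 4.87 pos [ 0.5062 -0.153   0.0511] rpy [-1.7996e+02  1.0000e-02  7.4600e+01] F [-0.93  0.39 -0.91] M [ 0.039 -0.015 -0.037] w 0.0137
tool shift mm [ 0.17  0.75 -1.91] rot [-0.04  0.01  0.1 ]
[ 0.5062353  -0.15296494  0.05109281] [ 0.5062353  -0.15296494  0.05109281]
```

Request:
jog_arm([
  {"x": 0, "y": 0, "z": -0.01, "rx": 0, "ry": 0, "rz": 0},
  {"x": 0, "y": 0, "z": -0.02, "rx": 0, "ry": 0, "rz": 0},
  {"x": 0, "y": 0, "z": -0.03, "rx": 0, "ry": 0, "rz": 0},
  {"x": 0, "y": 0, "z": -0.03, "rx": 0, "ry": 0, "rz": 0},
  {"x": 0, "y": 0, "z": -0.02, "rx": 0, "ry": 0, "rz": 0},
  {"x": 0, "y": 0, "z": 0, "rx": 0, "ry": 0, "rz": 0},
])

```text
time: 5.37
tool_pos: [0.5052, -0.1525, 0.1649]
ee_rot: [-3.137, -0.0, 1.302]
wrist_force: [0.0, -0.4, -0.0]
width: 0.0139
```

```bash
python3 -c "
from h import *
from bench import cams
s=cams.snapshot('wrist');cv2.imwrite('pics/w2.png',s['img'][:,:,::-1])
s=cams.snapshot('scene');crop(s,170,180,130,120,6,'pics/s2.png')
pickle.dump(s,open('s2.pkl','wb'))
to(.551,.1806,.18,76.8)
"
```

```text
t 5.47 pos [ 0.5035 -0.1518  0.1606] rpy [-1.7938e+02 -7.0000e-02  7.4590e+01] F [ 0.38 -0.19 -1.41] M [0.048 0.036 0.   ] w 0.0136
tool shift mm [333.09 -42.73 -18.55] rot [-0.62 -0.08 -2.21]
```

View pics/w2.png

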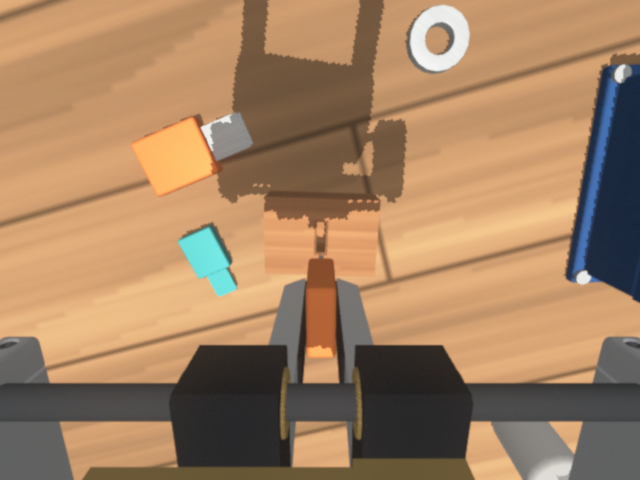

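View pics/s2.png

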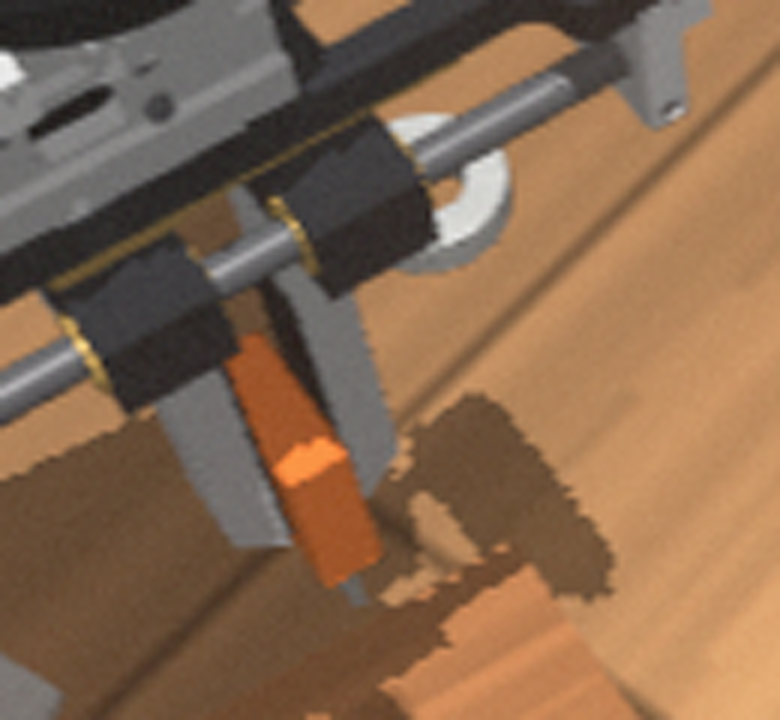

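Request:
jog_arm([
  {"x": 0.01, "y": 0, "z": -0.02, "rx": 0, "ry": 0, "rz": 0},
  {"x": 0.03, "y": -0.005, "z": -0.01, "rx": -0.3, "ry": 0, "rz": -0.3},
  {"x": 0.034, "y": -0.005, "z": 0, "rx": 0, "ry": 0, "rz": -0.3},
  {"x": 0.034, "y": -0.005, "z": 0, "rx": 0, "ry": 0, "rz": -0.3},
  {"x": 0.034, "y": -0.005, "z": 0, "rx": 0, "ry": 0, "rz": -0.3},
  {"x": 0.034, "y": -0.005, "z": 0, "rx": 0, "ry": 0, "rz": -0.3},
  {"x": 0.034, "y": -0.005, "z": 0, "rx": 0, "ry": 0, "rz": -0.3},
  {"x": 0.034, "y": -0.005, "z": 0, "rx": 0, "ry": 0, "rz": -0.3},
  {"x": 0.034, "y": -0.003, "z": 0, "rx": 0, "ry": 0, "rz": -0.2},
  {"x": 0.02, "y": -0.002, "z": 0, "rx": 0, "ry": 0, "rz": 0},
  {"x": 0.01, "y": 0, "z": 0, "rx": 0, "ry": 0, "rz": 0},
  {"x": 0, "y": 0, "z": 0, "rx": 0, "ry": 0, "rz": 0},
])

```text
time: 6.47
tool_pos: [0.5291, 0.1687, 0.1612]
ee_rot: [-3.088, 0.009, 1.337]
wrist_force: [-0.7, 0.3, -0.3]
width: 0.0138
```

```bash
python3 -c "
from h import *
from bench import cams
to(.551,.1806,.16,76.8)
"
```

```text
t 6.47 pos [0.5291 0.1687 0.1612] rpy [-176.93    0.52   76.63] F [-0.66  0.33 -0.26] M [ 0.011 -0.03  -0.018] w 0.0138
tool shift mm [16.62 18.56  0.08] rot [-3.08  0.52 -0.18]
```

Request:
jog_arm([
  {"x": 0.009, "y": 0.009, "z": -0.002, "rx": -1.7, "ry": 0.3, "rz": -0.1},
  {"x": 0.008, "y": 0.009, "z": 0, "rx": -1.4, "ry": 0.2, "rz": 0},
  {"x": 0, "y": 0, "z": 0, "rx": 0, "ry": 0, "rz": 0},
])

```text
time: 6.72
tool_pos: [0.5495, 0.1786, 0.1573]
ee_rot: [-3.137, 0.006, 1.338]
wrist_force: [0.3, 0.6, -1.5]
width: 0.0137
```

```bash
python3 -c "
from h import *
from bench import cams
to(.551,.1806,.15,76.8)
s=cams.snapshot('wrist');cv2.imwrite('pics/w3.png',s['img'][:,:,::-1]);pickle.dump(s,open('w3.pkl','wb'))
"
```

```text
t 6.72 pos [0.5495 0.1786 0.1573] rpy [-179.74    0.36   76.65] F [ 0.33  0.59 -1.49] M [-0.018 -0.016 -0.014] w 0.0137
tool shift mm [2.34 1.   7.29] rot [-0.26  0.36 -0.15]
```

View pics/w3.png

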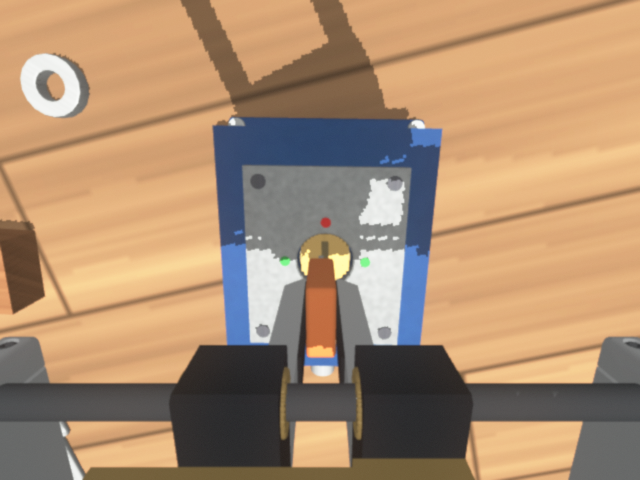

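```bash
python3 -c "
from h import *
s=pickle.load(open('w3.pkl','rb'))
crop(s,270,205,110,90,7,'pics/c5.png')
"
```

```text
(no output)
```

View pics/c5.png

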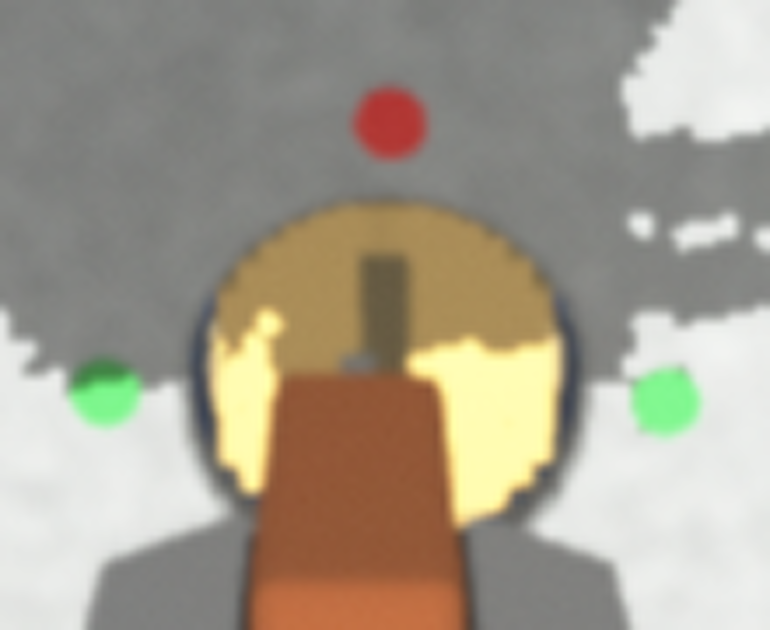

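```bash
python3 -c "
from h import *
s=pickle.load(open('w3.pkl','rb'))
P=lambda u,v,z: ray(s,270+(u+.5)/7-.5,205+(v+.5)/7-.5,z)
g1,g2,r=P(105,393,.1),P(666,401,.1),P(390,123,.1)
print('green mid',(g1+g2)/2,np.linalg.norm(g1-g2),'yaw',np.degrees(np.arctan2(*(g1-g2)[[1,0]])),np.degrees(np.arctan2(*(g2-g1)[[1,0]])))
m=(g1+g2)/2; print('red->mid',np.linalg.norm(r-m),np.degrees(np.arctan2(*(m-r)[[1,0]])))
# slot line
a,b=P(384,258,.094),P(386,360,.094); print('slot',a,b,np.degrees(np.arctan2(*(b-a)[[1,0]])))
# key tip
A=R.from_euler('xyz',[np.radians(-179.74),np.radians(.36),np.radians(76.65)]); t=np.array([.5495,.1786,.1573])
for q in ([0,0,.0371],[0,-.01,.0371],[0,.010,.0371],[0,0,.0111],[0.007,.018,.0111],[-.007,.018,.0111],[0.007,-.018,.0111],[-.007,-.018,.0111]):
    u=proj(s,A.apply(q)+t); print(q,(u-[270,205]+.5)*7-.5)
"
```

```text
green mid [0.55152408 0.18095181 0.1       ] 0.0560112714127368 yaw -104.07669294175942 75.9233070582406
red->mid 0.028013341358806856 -14.061949963207223
slot [0.53911257 0.18373416 0.094     ] [0.54968625 0.18147005 0.094     ] -12.08602945387801
[0, 0, 0.0371] [353.98647537 452.529222  ]
[0, -0.01, 0.0371] [353.9736989  349.14754396]
[0, 0.01, 0.0371] [353.9989433  553.41433438]
[0, 0, 0.0111] [353.62409182 564.62963764]
[0.007, 0.018, 0.0111] [437.03238843 763.16094479]
[-0.007, 0.018, 0.0111] [270.28186581 763.13267283]
[0.007, -0.018, 0.0111] [441.18247043 356.08464499]
[-0.007, -0.018, 0.0111] [265.99388899 356.04920357]
```

Request:
jog_arm([
  {"x": 0.002, "y": 0, "z": 0.006, "rx": -0.2, "ry": 0.3, "rz": -0.3},
  {"x": 0, "y": 0, "z": 0.005, "rx": 0, "ry": 0, "rz": 0},
  {"x": 0, "y": 0, "z": 0, "rx": 0, "ry": 0, "rz": 0},
  {"x": 0, "y": 0, "z": 0, "rx": 0, "ry": 0, "rz": 0},
])

```text
time: 7.1
tool_pos: [0.5487, 0.1763, 0.1444]
ee_rot: [-3.137, 0.004, 1.339]
wrist_force: [-0.1, 0.6, -1.7]
width: 0.0135
```

```bash
python3 -c "
from h import *
to(.5503,.1807,.140,77)
"
```

```text
t 7.1 pos [0.5487 0.1763 0.1444] rpy [-179.74    0.21   76.7 ] F [-0.12  0.64 -1.73] M [-0.004  0.006  0.008] w 0.0135
tool shift mm [4.71 0.54 4.35] rot [-0.26  0.21 -0.3 ]
```

Request:
jog_arm([
  {"x": 0.0045, "y": 0.0005, "z": 0.003, "rx": -0.2, "ry": 0.2, "rz": -0.3},
  {"x": 0, "y": 0, "z": 0, "rx": 0, "ry": 0, "rz": 0},
])

```text
time: 7.27
tool_pos: [0.5502, 0.18, 0.141]
ee_rot: [-3.141, 0.0, 1.343]
wrist_force: [-0.0, -0.1, -0.9]
width: 0.0136
```

```bash
python3 -c "
from h import *
to(.5503,.1807,.140,77)
"
```

```text
t 7.27 pos [0.5502 0.18   0.141 ] rpy [-179.94    0.     76.95] F [-0.01 -0.11 -0.94] M [ 0.031  0.014 -0.015] w 0.0136
tool shift mm [ 0.74 -0.06  1.02] rot [-0.06  0.   -0.05]
```

Good. Descend slowly with small steps, reading force.

Request:
jog_arm([
  {"x": 0.0007, "y": 0, "z": 0.002, "rx": 0, "ry": 0, "rz": 0},
  {"x": 0, "y": 0, "z": 0.002, "rx": 0, "ry": 0, "rz": 0},
  {"x": 0, "y": 0, "z": 0.001, "rx": 0, "ry": 0, "rz": 0},
])

```text
time: 7.52
tool_pos: [0.5507, 0.1809, 0.1363]
ee_rot: [3.141, -0.0, 1.343]
wrist_force: [-0.1, 0.5, -0.1]
width: 0.0138
```

```bash
python3 -c "
from h import *
to(.5503,.1807,.132,77)
"
```

```text
t 7.52 pos [0.5507 0.1809 0.1363] rpy [ 1.7999e+02 -3.0000e-02  7.6960e+01] F [-0.06  0.51 -0.1 ] M [ 0.028  0.011 -0.071] w 0.0138
tool shift mm [-0.29 -0.35  4.26] rot [ 0.01 -0.03 -0.04]
```

Request:
jog_arm([
  {"x": -0.0003, "y": -0.0003, "z": 0.0015, "rx": 0, "ry": 0, "rz": 0},
  {"x": 0, "y": 0, "z": 0.0015, "rx": 0, "ry": 0, "rz": 0},
])

```text
time: 7.68
tool_pos: [0.5504, 0.1809, 0.1332]
ee_rot: [3.141, -0.001, 1.344]
wrist_force: [0.2, -0.2, -1.1]
width: 0.0138
```

```bash
python3 -c "
from h import *
to(.5503,.1807,.132,77)
"
```

```text
t 7.68 pos [0.5504 0.1809 0.1332] rpy [ 1.7997e+02 -4.0000e-02  7.6980e+01] F [ 0.24 -0.16 -1.11] M [ 0.003  0.006 -0.006] w 0.0138
tool shift mm [-0.19 -0.07  1.16] rot [ 0.03 -0.04 -0.02]
```

Request:
jog_arm([
  {"x": -0.0002, "y": 0, "z": 0.001, "rx": 0, "ry": 0, "rz": 0},
  {"x": 0, "y": 0, "z": 0.001, "rx": 0, "ry": 0, "rz": 0},
])

```text
time: 7.85
tool_pos: [0.5503, 0.1807, 0.1309]
ee_rot: [3.141, -0.001, 1.344]
wrist_force: [0.1, 0.2, -0.5]
width: 0.014
```

```bash
python3 -c "
from h import *
to(.5503,.1807,.130,77)
"
```

```text
t 7.85 pos [0.5503 0.1807 0.1309] rpy [ 1.7998e+02 -3.0000e-02  7.6990e+01] F [ 0.07  0.2  -0.54] M [ 0.033 -0.011  0.029] w 0.014
tool shift mm [0.03 0.01 0.85] rot [ 0.02 -0.03 -0.01]
```

Request:
jog_arm([
  {"x": 0, "y": 0, "z": 0.001, "rx": 0, "ry": 0, "rz": 0},
  {"x": 0, "y": 0, "z": 0.001, "rx": 0, "ry": 0, "rz": 0},
])

```text
time: 8.02
tool_pos: [0.5503, 0.1807, 0.1287]
ee_rot: [3.141, -0.001, 1.344]
wrist_force: [-0.3, 0.5, -0.2]
width: 0.0138
```

```bash
python3 -c "
from h import *
to(.5503,.1807,.130,77)
"
```

```text
t 8.02 pos [0.5503 0.1807 0.1287] rpy [ 1.7998e+02 -3.0000e-02  7.6990e+01] F [-0.3   0.54 -0.23] M [ 0.021 -0.027 -0.03 ] w 0.0138
tool shift mm [ 0.01  0.02 -1.34] rot [ 0.02 -0.03 -0.01]
```

Tip at about 0.0916, no contact yet.

Request:
jog_arm([
  {"x": 0, "y": 0, "z": 0.001, "rx": 0, "ry": 0, "rz": 0},
  {"x": 0, "y": 0, "z": 0.001, "rx": 0, "ry": 0, "rz": 0},
])

```text
time: 8.18
tool_pos: [0.5503, 0.1806, 0.1265]
ee_rot: [3.141, -0.001, 1.344]
wrist_force: [-0.6, -0.1, -0.9]
width: 0.014
```

```bash
python3 -c "
from h import *
to(.5503,.1807,.130,77)
from bench import cams
s=cams.snapshot('wrist');pickle.dump(s,open('w4.pkl','wb'));crop(s,270,205,110,90,7,'pics/c6.png')
"
```

```text
t 8.18 pos [0.5503 0.1806 0.1265] rpy [ 1.7997e+02 -3.0000e-02  7.6990e+01] F [-0.59 -0.08 -0.9 ] M [ 0.019  0.052 -0.019] w 0.014
tool shift mm [ 0.06 -0.04 -3.53] rot [ 0.03 -0.03 -0.01]
```

View pics/c6.png

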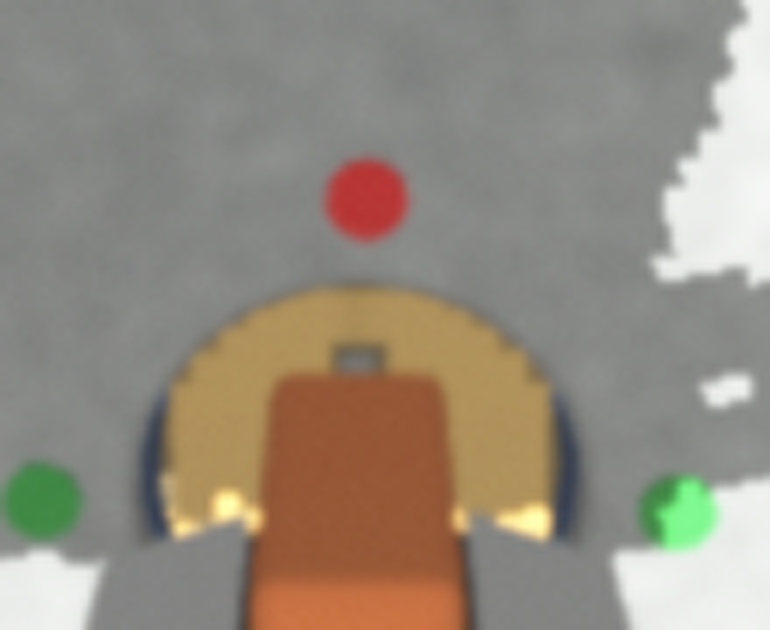

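The blade (crop 358,360) sits centred in the slot opening (crop 333–384). Continue down.

Request:
jog_arm([
  {"x": 0, "y": 0, "z": 0.001, "rx": 0, "ry": 0, "rz": 0},
])

```text
time: 8.32
tool_pos: [0.5503, 0.1807, 0.1257]
ee_rot: [3.141, -0.001, 1.344]
wrist_force: [-1.5, -0.4, 4.8]
width: 0.0139
```

```bash
python3 -c "
from h import *
to(.5503,.1807,.130,77)
"
```

```text
t 8.32 pos [0.5503 0.1807 0.1257] rpy [ 1.7997e+02 -3.0000e-02  7.6990e+01] F [-1.5  -0.39  4.75] M [-0.039  0.327  0.04 ] w 0.0139
tool shift mm [ 0.05 -0.   -4.28] rot [ 0.03 -0.03 -0.01]
```

Request:
jog_arm([
  {"x": 0, "y": 0, "z": 0.001, "rx": 0, "ry": 0, "rz": 0},
  {"x": 0, "y": 0, "z": 0.001, "rx": 0, "ry": 0, "rz": 0},
])

```text
time: 8.48
tool_pos: [0.5503, 0.1807, 0.1256]
ee_rot: [3.14, -0.001, 1.344]
wrist_force: [-2.6, -0.2, 3.7]
width: 0.0137
```

```bash
python3 -c "
from h import *
to(.5503,.1807,.130,77)
"
```

```text
t 8.48 pos [0.5503 0.1807 0.1256] rpy [ 1.7992e+02 -5.0000e-02  7.6990e+01] F [-2.59 -0.25  3.73] M [-0.104  0.508 -0.003] w 0.0137
tool shift mm [ 0.02 -0.03 -4.37] rot [ 0.08 -0.05 -0.01]
```

```bash
python3 -c "
from h import *
s=pickle.load(open('w4.pkl','rb'))
C=lambda p:np.round((proj(s,p)-[270,205]+.5)*7-.5,0)
A=R.from_euler('xyz',[np.radians(179.97),np.radians(-.03),np.radians(76.99)]); t=np.array([.5503,.1806,.1265])
for dy in (0,.001,.002):
  print('key off',dy,'tip -x end',C(A.apply([0,dy-.010,.0371])+t),'2mm up',C(A.apply([0,dy-.011,.0351])+t),'grip',C(A.apply([0,dy-.018,.0111])+t),C(A.apply([-.007,dy-.018,.0111])+t),C(A.apply([-.007,dy-.018,.0551])+t))
for f in ((.5512,.1808),(.5505,.1808)):
  f=np.array(f); e=np.array([np.cos(np.radians(-13)),np.sin(np.radians(-13))])
  ez=np.array([np.cos(np.radians(-14.2)),np.sin(np.radians(-14.2))])
  print('red',C([*(f-.028*ez),.1]))
  for z in (.0886,.0936): print(z,'slot -x end',C([*(f-.013*e),z]),'head edge -x',C([*(f-.0185*e),z]))
"
```

```text
key off 0 tip -x end [353. 350.] 2mm up [353. 346.] grip [353. 357.] [265. 357.] [281. 213.]
key off 0.001 tip -x end [353. 360.] 2mm up [353. 357.] grip [353. 368.] [265. 368.] [281. 223.]
key off 0.002 tip -x end [353. 370.] 2mm up [353. 367.] grip [353. 380.] [266. 380.] [281. 233.]
red [364. 196.]
0.0886 slot -x end [357. 324.] head edge -x [357. 266.]
0.0936 slot -x end [358. 341.] head edge -x [358. 282.]
red [363. 189.]
0.0886 slot -x end [356. 317.] head edge -x [356. 259.]
0.0936 slot -x end [356. 334.] head edge -x [356. 274.]
```

Request:
jog_arm([
  {"x": 0, "y": 0, "z": 0.002, "rx": 0, "ry": 0, "rz": 0},
])

```text
time: 8.57
tool_pos: [0.5503, 0.1807, 0.1247]
ee_rot: [3.14, -0.001, 1.344]
wrist_force: [-2.7, -0.4, 5.1]
width: 0.0137
```

```bash
python3 -c "
from h import *
to(.5503,.1807,.120,77)
"
```

```text
t 8.57 pos [0.5503 0.1807 0.1247] rpy [ 1.7988e+02 -7.0000e-02  7.6990e+01] F [-2.74 -0.4   5.11] M [-0.147  0.631  0.028] w 0.0137
tool shift mm [ 0.02 -0.04  4.73] rot [ 0.12 -0.07 -0.01]
```

Request:
jog_arm([
  {"x": 0, "y": -0.0005, "z": 0.002, "rx": 0.1, "ry": -0.1, "rz": 0},
  {"x": 0, "y": 0, "z": 0.002, "rx": 0, "ry": 0, "rz": 0},
])

```text
time: 8.73
tool_pos: [0.5504, 0.1807, 0.1232]
ee_rot: [3.139, -0.0, 1.344]
wrist_force: [-3.0, -0.3, 7.6]
width: 0.0138
```

```bash
python3 -c "
from h import *
to(.5503,.1807,.120,77)
"
```

```text
t 8.73 pos [0.5504 0.1807 0.1232] rpy [ 1.7983e+02 -1.0000e-02  7.6990e+01] F [-2.97 -0.33  7.6 ] M [-0.193  0.889  0.016] w 0.0138
tool shift mm [-0.04 -0.09  3.18] rot [ 0.17 -0.01 -0.01]
```

Request:
jog_arm([
  {"x": 0, "y": -0.0005, "z": 0.0025, "rx": 0.2, "ry": 0, "rz": 0},
  {"x": 0, "y": 0, "z": 0.0025, "rx": 0.1, "ry": 0, "rz": 0},
])

```text
time: 8.9
tool_pos: [0.5505, 0.1807, 0.1218]
ee_rot: [3.141, -0.001, 1.344]
wrist_force: [-4.7, -1.2, 9.6]
width: 0.0138
```

```bash
python3 -c "
from h import *
to(.5503,.1807,.120,77)
"
```

```text
t 8.9 pos [0.5505 0.1807 0.1218] rpy [ 1.7994e+02 -5.0000e-02  7.6990e+01] F [-4.71 -1.24  9.55] M [-0.229  1.034  0.005] w 0.0138
tool shift mm [-0.01 -0.17  1.79] rot [ 0.06 -0.05 -0.01]
```

Request:
jog_arm([
  {"x": 0, "y": -0.001, "z": 0.0027, "rx": 0.1, "ry": 0, "rz": 0},
  {"x": 0, "y": -0.001, "z": 0.0027, "rx": 0, "ry": 0, "rz": 0},
])

```text
time: 9.07
tool_pos: [0.5502, 0.1807, 0.1211]
ee_rot: [3.136, -0.002, 1.343]
wrist_force: [-3.2, -1.7, 10.8]
width: 0.0136
```

```bash
python3 -c "
from h import *
to(.5503,.1807,.120,77)
"
```

```text
t 9.07 pos [0.5502 0.1807 0.1211] rpy [ 1.7969e+02 -1.1000e-01  7.6980e+01] F [-3.24 -1.67 10.75] M [-0.346  0.728  0.004] w 0.0136
tool shift mm [-0.01  0.05  1.15] rot [ 0.31 -0.11 -0.03]
```

Request:
jog_arm([
  {"x": 0, "y": -0.0005, "z": 0.0028, "rx": 0.3, "ry": -0.1, "rz": 3},
  {"x": 0.0002, "y": -0.0005, "z": 0.0028, "rx": 0.1, "ry": 0, "rz": 5},
  {"x": 0.0002, "y": -0.0005, "z": 0.0028, "rx": 0.1, "ry": 0, "rz": 5},
])

```text
time: 9.32
tool_pos: [0.5513, 0.181, 0.121]
ee_rot: [3.136, -0.004, 1.108]
wrist_force: [-4.4, -2.2, 10.8]
width: 0.0135
```

```bash
cat >> h.py <<'E'
def turn(c=(.5517,.1806),off=.0018):
    from bench import robot
    y=robot.get_obs()["ee_rot"][2]
    to(c[0]-off*np.sin(y),c[1]+off*np.cos(y),.1205,np.degrees(y))
E
python3 -c "
from h import *
turn()
"
```

```text
t 9.32 pos [0.5513 0.181  0.121 ] rpy [179.68  -0.24  63.51] F [-4.38 -2.22 10.81] M [-0.572  1.097  0.035] w 0.0135
tool shift mm [-0.16 -1.24  0.53] rot [ 0.32 -0.24 -0.  ]
```

Request:
jog_arm([
  {"x": 0, "y": -0.0015, "z": 0.003, "rx": 0.3, "ry": -0.2, "rz": 5},
  {"x": 0.0002, "y": -0.001, "z": 0.003, "rx": 0.2, "ry": 0, "rz": 5},
  {"x": 0.0002, "y": -0.0008, "z": 0.003, "rx": 0.2, "ry": 0, "rz": 5},
])

```text
time: 9.57
tool_pos: [0.5513, 0.1809, 0.1206]
ee_rot: [3.139, -0.005, 0.833]
wrist_force: [-4.5, -2.5, 11.7]
width: 0.0138
```

```bash
python3 -c "
from h import *
turn()
"
```

```text
t 9.57 pos [0.5513 0.1809 0.1206] rpy [179.82  -0.26  47.7 ] F [-4.47 -2.53 11.73] M [-0.631  1.016  0.029] w 0.0138
tool shift mm [ 0.09 -1.31  0.14] rot [ 0.18 -0.26 -0.  ]
```

Request:
jog_arm([
  {"x": -0.0005, "y": -0.002, "z": 0.003, "rx": 0.2, "ry": -0.2, "rz": 5},
  {"x": -0.0003, "y": -0.002, "z": 0.003, "rx": 0.1, "ry": -0.1, "rz": 5},
  {"x": 0, "y": -0.002, "z": 0.003, "rx": 0.1, "ry": 0, "rz": 5},
])

```text
time: 9.82
tool_pos: [0.551, 0.181, 0.1208]
ee_rot: [3.133, -0.008, 0.556]
wrist_force: [-3.5, -4.7, 10.9]
width: 0.0138
```

```bash
python3 -c "
from h import *
turn()
"
```

```text
t 9.82 pos [0.551  0.181  0.1208] rpy [179.5   -0.44  31.83] F [-3.52 -4.68 10.87] M [-1.093  0.823  0.029] w 0.0138
tool shift mm [ 0.42 -1.07  0.34] rot [ 0.5  -0.44 -0.  ]
```

Request:
jog_arm([
  {"x": -0.001, "y": -0.0005, "z": 0.003, "rx": 0.4, "ry": -0.4, "rz": 5},
  {"x": -0.0005, "y": -0.0005, "z": 0.003, "rx": 0.1, "ry": -0.1, "rz": 5},
  {"x": -0.0005, "y": -0.0005, "z": 0.003, "rx": 0.1, "ry": -0.1, "rz": 5},
])

```text
time: 10.07
tool_pos: [0.551, 0.1806, 0.1207]
ee_rot: [3.14, -0.008, 0.28]
wrist_force: [-3.9, -2.9, 10.1]
width: 0.0141
```

```bash
python3 -c "
from h import *
turn()
"
```

```text
t 10.07 pos [0.551  0.1806 0.1207] rpy [179.93  -0.43  16.04] F [-3.91 -2.89 10.11] M [-0.499  0.986  0.014] w 0.0141
tool shift mm [ 0.64 -1.63  0.25] rot [ 0.07 -0.43 -0.  ]
```

Request:
jog_arm([
  {"x": -0.0005, "y": -0.001, "z": 0.0035, "rx": 0.1, "ry": -0.4, "rz": 5},
  {"x": -0.0005, "y": -0.001, "z": 0.0035, "rx": 0.1, "ry": -0.2, "rz": 5},
  {"x": -0.0005, "y": -0.0005, "z": 0.0035, "rx": 0.1, "ry": -0.2, "rz": 5},
])

```text
time: 10.32
tool_pos: [0.5512, 0.1805, 0.1197]
ee_rot: [-3.141, -0.002, 0.004]
wrist_force: [-5.3, -2.3, 15.8]
width: 0.0139
```

```bash
python3 -c "
from h import *
turn()
"
```

```text
t 10.32 pos [0.5512 0.1805 0.1197] rpy [-1.7999e+02 -1.4000e-01  2.3000e-01] F [-5.3  -2.31 15.76] M [-0.574  1.249  0.049] w 0.0139
tool shift mm [ 0.52 -1.89 -0.77] rot [-0.01 -0.14  0.  ]
```

Request:
jog_arm([
  {"x": -0.0005, "y": 0, "z": 0.003, "rx": 0, "ry": -0.1, "rz": 5},
  {"x": -0.0005, "y": 0, "z": 0.003, "rx": 0.1, "ry": -0.1, "rz": 5},
  {"x": 0, "y": 0, "z": 0.003, "rx": 0.1, "ry": -0.1, "rz": 5},
])

```text
time: 10.57
tool_pos: [0.551, 0.1803, 0.1202]
ee_rot: [-3.136, -0.003, -0.271]
wrist_force: [-5.5, -1.5, 12.8]
width: 0.0139
```

```bash
python3 -c "
from h import *
turn()
from bench import cams
s=cams.snapshot('wrist');pickle.dump(s,open('w5.pkl','wb'));crop(s,270,205,110,90,7,'pics/c7.png')
"
```

```text
t 10.57 pos [0.551  0.1803 0.1202] rpy [-179.67   -0.18  -15.54] F [-5.5  -1.45 12.77] M [-0.416  1.454  0.028] w 0.0139
tool shift mm [ 0.56 -2.28 -0.29] rot [-0.33 -0.18  0.  ]
```

View pics/c7.png

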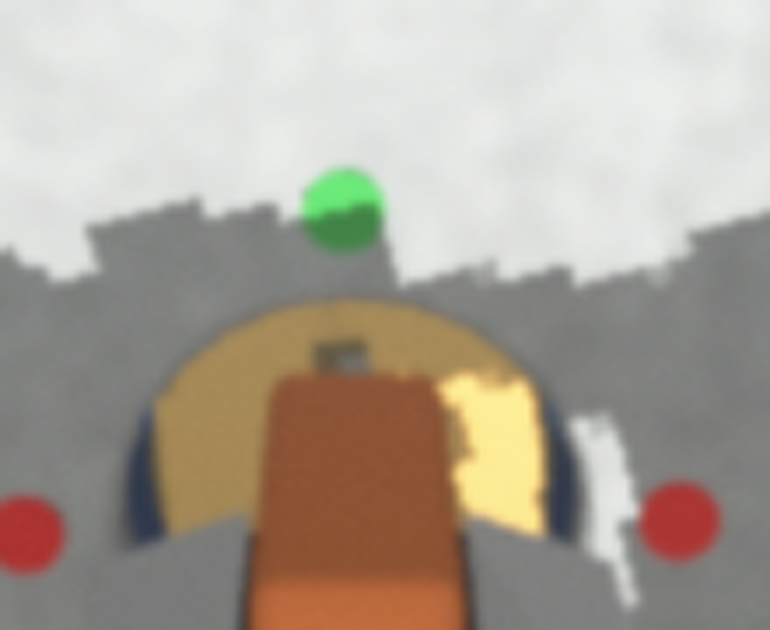

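Request:
jog_arm([
  {"x": 0, "y": -0.0005, "z": 0.003, "rx": -0.2, "ry": -0.1, "rz": 4},
  {"x": 0, "y": 0, "z": 0.003, "rx": 0, "ry": -0.1, "rz": 2},
])

```text
time: 10.78
tool_pos: [0.551, 0.1803, 0.12]
ee_rot: [-3.138, -0.002, -0.384]
wrist_force: [-5.1, -1.3, 11.8]
width: 0.0137
```

```bash
python3 -c "
from h import *
turn()
from bench import cams
s=cams.snapshot('wrist');pickle.dump(s,open('w6.pkl','wb'));crop(s,270,205,110,90,7,'pics/c8.png')
"
```

```text
t 10.78 pos [0.551  0.1803 0.12  ] rpy [-1.7982e+02 -1.1000e-01 -2.2010e+01] F [-5.11 -1.34 11.82] M [-0.354  1.268  0.031] w 0.0137
tool shift mm [ 0.53 -2.32 -0.46] rot [-0.18 -0.11  0.  ]
```

View pics/c8.png

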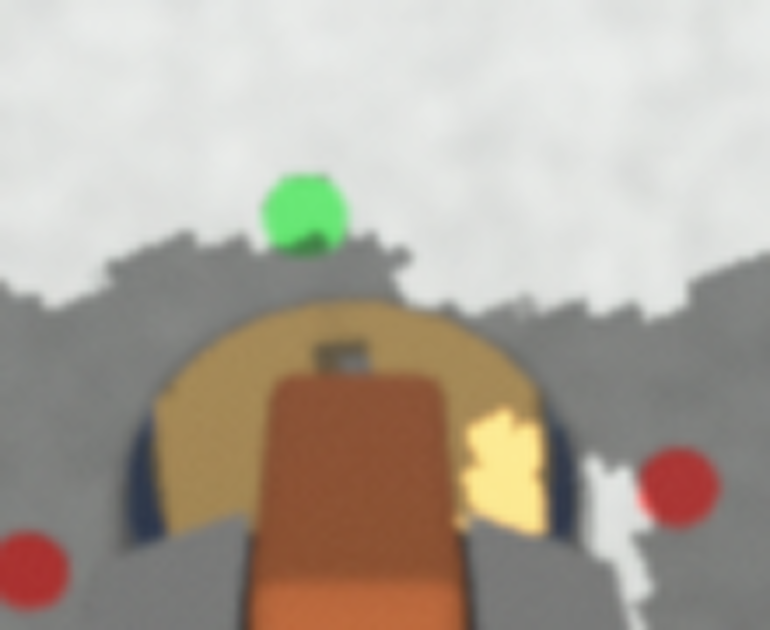

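Request:
jog_arm([
  {"x": 0, "y": 0, "z": 0.0, "rx": -0.2, "ry": -0.1, "rz": -2},
  {"x": 0, "y": 0, "z": -0.002, "rx": 0, "ry": 0, "rz": -1},
  {"x": 0, "y": 0, "z": -0.003, "rx": 0, "ry": 0, "rz": 0},
])

```text
time: 11.08
tool_pos: [0.5514, 0.1806, 0.1291]
ee_rot: [-3.14, -0.003, -0.33]
wrist_force: [-0.7, 0.6, -0.8]
width: 0.014
```

```bash
python3 -c "
from h import *
turn()
"
```

```text
t 11.08 pos [0.5514 0.1806 0.1291] rpy [-179.89   -0.19  -18.92] F [-0.72  0.55 -0.77] M [-0.056  0.134  0.005] w 0.014
tool shift mm [ 0.25 -1.9   8.56] rot [-0.11 -0.19  0.  ]
```

Request:
jog_arm([
  {"x": 0, "y": 0, "z": -0.005, "rx": 0, "ry": 0, "rz": 0},
  {"x": 0, "y": 0, "z": -0.012, "rx": 0, "ry": 0, "rz": 0},
  {"x": 0, "y": 0, "z": -0.015, "rx": 0, "ry": 0, "rz": 0},
  {"x": 0, "y": 0, "z": -0.01, "rx": 0, "ry": 0, "rz": 0},
  {"x": 0, "y": 0, "z": -0.005, "rx": 0, "ry": 0, "rz": 0},
  {"x": 0, "y": 0, "z": 0, "rx": 0, "ry": 0, "rz": 0},
])

```text
time: 11.58
tool_pos: [0.5515, 0.1805, 0.1769]
ee_rot: [-3.141, -0.002, -0.332]
wrist_force: [1.0, 0.7, 0.2]
width: 0.014
```

```bash
python3 -c "
from h import *
to(.507,-.153,.18,73.5)
from bench import cams
s=cams.snapshot('wrist');pickle.dump(s,open('w7.pkl','wb'));crop(s,240,185,150,110,5,'pics/c9.png')
"
```

```text
t 11.58 pos [0.5515 0.1805 0.1769] rpy [-1.7994e+02 -1.2000e-01 -1.9030e+01] F [0.99 0.68 0.15] M [-0.003  0.107 -0.007] w 0.014
tool shift mm [ 66.63 329.77  -3.31] rot [ 5.000e-02 -1.500e-01 -9.253e+01]
```

View pics/c9.png

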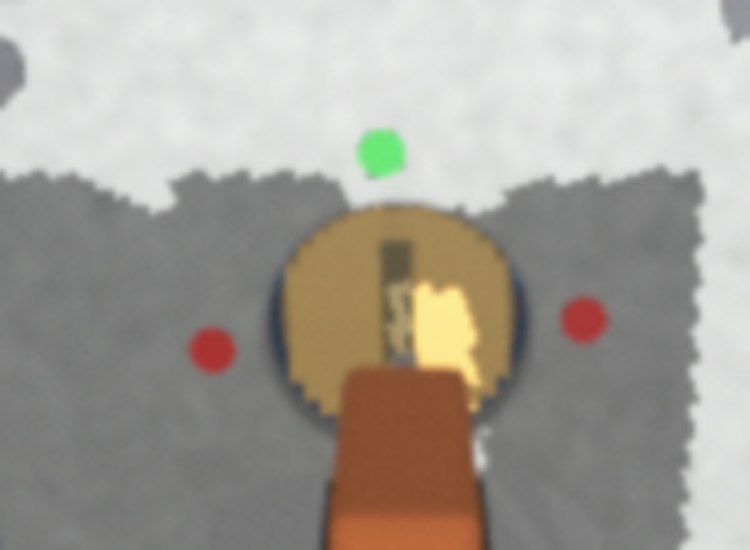

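Request:
jog_arm([
  {"x": 0.003, "y": 0.015, "z": -0.002, "rx": 0, "ry": 0, "rz": 0},
  {"x": 0.006, "y": 0.03, "z": -0.002, "rx": 0, "ry": 0, "rz": 0},
  {"x": 0.006, "y": 0.03, "z": 0, "rx": 0, "ry": 0, "rz": 0},
  {"x": 0.006, "y": 0.03, "z": 0, "rx": 0, "ry": 0, "rz": 0},
  {"x": 0.006, "y": 0.03, "z": 0, "rx": 0, "ry": 0, "rz": 0},
  {"x": 0.006, "y": 0.03, "z": 0, "rx": 0, "ry": 0, "rz": 0},
  {"x": 0.006, "y": 0.03, "z": 0, "rx": 0, "ry": 0, "rz": 0},
  {"x": 0.006, "y": 0.03, "z": 0, "rx": 0, "ry": 0, "rz": 0},
  {"x": 0.006, "y": 0.03, "z": 0, "rx": 0, "ry": 0, "rz": 0},
  {"x": 0.006, "y": 0.03, "z": 0, "rx": 0, "ry": 0, "rz": 0},
  {"x": 0.006, "y": 0.02, "z": 0, "rx": 0, "ry": 0, "rz": 0},
  {"x": 0, "y": 0, "z": 0, "rx": 0, "ry": 0, "rz": 0},
])

```text
time: 12.63
tool_pos: [0.5065, -0.1395, 0.1694]
ee_rot: [3.14, 0.012, -0.326]
wrist_force: [0.3, -0.3, -1.4]
width: 0.0137
```

Request:
jog_arm([
  {"x": 0, "y": 0, "z": 0, "rx": 0, "ry": 0, "rz": -3},
  {"x": 0, "y": 0, "z": 0, "rx": 0, "ry": 0, "rz": -7},
  {"x": 0, "y": 0, "z": 0, "rx": 0, "ry": 0, "rz": -7},
  {"x": 0, "y": 0, "z": 0, "rx": 0, "ry": 0, "rz": -7},
  {"x": 0, "y": 0, "z": 0, "rx": 0, "ry": 0, "rz": -7},
  {"x": 0, "y": 0, "z": 0, "rx": 0, "ry": 0, "rz": -7},
  {"x": 0, "y": 0, "z": 0, "rx": 0, "ry": 0, "rz": -7},
  {"x": 0, "y": 0, "z": 0, "rx": 0, "ry": 0, "rz": -7},
  {"x": 0, "y": 0, "z": 0, "rx": 0, "ry": 0, "rz": -7},
  {"x": 0, "y": 0, "z": 0, "rx": 0, "ry": 0, "rz": -7},
  {"x": 0, "y": 0, "z": 0, "rx": 0, "ry": 0, "rz": -7},
  {"x": 0, "y": 0, "z": 0, "rx": 0, "ry": 0, "rz": -5},
])

```text
time: 13.63
tool_pos: [0.5033, -0.1302, 0.1598]
ee_rot: [-3.112, -0.001, 1.071]
wrist_force: [0.1, 0.1, -0.2]
width: 0.014
```

```bash
python3 -c "
from h import *
to(.5059,-.1536,.14,73.2)
"
```

```text
t 13.63 pos [ 0.5033 -0.1302  0.1598] rpy [-1.7832e+02 -4.0000e-02  6.1390e+01] F [ 0.08  0.05 -0.19] M [ 0.022 -0.028 -0.007] w 0.014
tool shift mm [-19.29  14.08  19.41] rot [ -1.67  -0.21 -11.81]
```

Request:
jog_arm([
  {"x": -0.009, "y": 0.007, "z": 0, "rx": -0.9, "ry": -0.1, "rz": -6},
  {"x": -0.011, "y": 0.006, "z": 0, "rx": -0.8, "ry": -0.1, "rz": -6},
  {"x": 0, "y": 0, "z": 0, "rx": 0, "ry": 0, "rz": 0},
  {"x": 0, "y": 0, "z": 0, "rx": 0, "ry": 0, "rz": 0},
])

```text
time: 13.97
tool_pos: [0.5061, -0.1495, 0.1567]
ee_rot: [-3.138, -0.003, 1.295]
wrist_force: [0.2, -0.3, -1.2]
width: 0.0138
```

```bash
python3 -c "
from h import *
to(.5059,-.1536,.10,73.2)
from bench import cams
s=cams.snapshot('wrist');pickle.dump(s,open('w8.pkl','wb'));crop(s,240,165,160,130,5,'pics/c10.png')
to(.5059,-.1536,.10,73.2)
"
```

```text
t 13.97 pos [ 0.5061 -0.1495  0.1567] rpy [-179.79   -0.19   74.19] F [ 0.21 -0.34 -1.16] M [ 0.056 -0.043 -0.02 ] w 0.0138
tool shift mm [-4.16  1.16 56.64] rot [-0.22 -0.19  0.99]
t 14.02 pos [ 0.506  -0.1495  0.1566] rpy [-179.78   -0.18   74.21] F [-0.62 -0.08 -2.19] M [-0.009  0.015 -0.022] w 0.0141
tool shift mm [-4.12  1.21 56.55] rot [-0.23 -0.18  1.01]
```

View pics/c10.png

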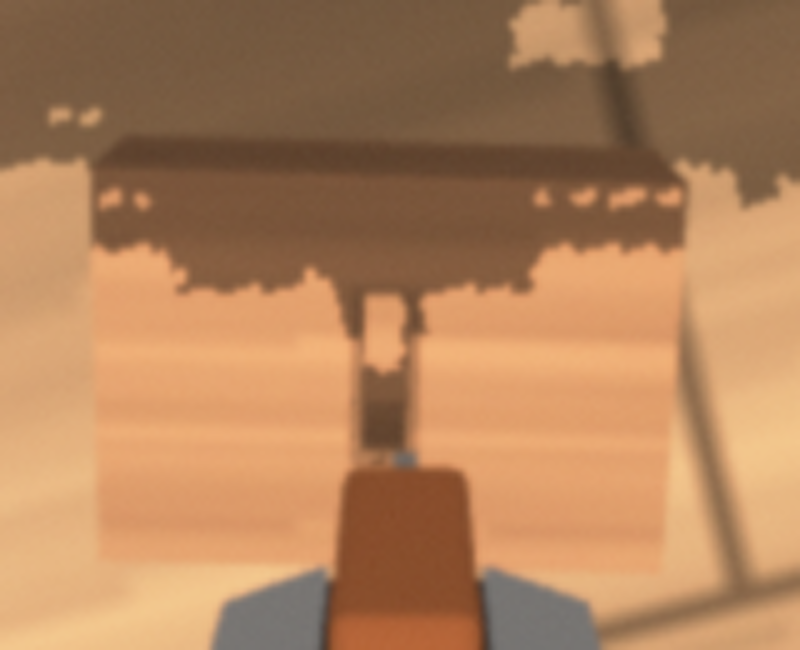

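```bash
python3 -c "
from h import *
s=pickle.load(open('w8.pkl','rb'))
P=lambda u,v,z=.04: ray(s,240+(u+.5)/5-.5,165+(v+.5)/5-.5,z)
q=np.array([P(*p) for p in [(93,167),(687,183),(663,572),(100,560)]])
print(q.mean(0),[(np.linalg.norm(q[i]-q[i-1]).round(4),np.degrees(np.arctan2(*(q[i]-q[i-1])[[1,0]])).round(1)) for i in range(4)])
a=P(385,350);b=P(384,440);print('slot line',a,b)
C=lambda p:np.round((proj(s,p)-[240,165]+.5)*5-.5,0)
f=np.array([.5077,-.1537]);e=np.array([np.cos(np.radians(-16.9)),np.sin(np.radians(-16.9))]);n=np.array([-e[1],e[0]])
for k in(-.014,.014): print('slot ends',C([*(f+k*e),.04]))
for i,j in((-1,-1),(-1,1),(1,1),(1,-1)): print(C([*(f+i*.035*e+j*.05*n),.04]))
"
```

```text
[ 0.50790314 -0.15269423  0.04      ] [(np.float64(0.0699), np.float64(162.4)), (np.float64(0.0989), np.float64(72.6)), (np.float64(0.0696), np.float64(-16.8)), (np.float64(0.0998), np.float64(-107.2))]
slot line [ 0.50329365 -0.1515729   0.04      ] [ 0.51878601 -0.15618877  0.04      ]
slot ends [381. 298.]
slot ends [379. 455.]
[ 83. 169.]
[683. 180.]
[659. 572.]
[ 95. 562.]
```

Request:
jog_arm([
  {"x": -0.0035, "y": 0.001, "z": 0.015, "rx": -0.2, "ry": -0.2, "rz": 1.1},
  {"x": 0, "y": 0, "z": 0.02, "rx": 0, "ry": 0, "rz": 0},
  {"x": 0, "y": 0, "z": 0.015, "rx": 0, "ry": 0, "rz": 0},
  {"x": 0, "y": 0, "z": 0, "rx": 0, "ry": 0, "rz": 0},
])

```text
time: 14.35
tool_pos: [0.5073, -0.1502, 0.1062]
ee_rot: [3.14, -0.001, 1.269]
wrist_force: [-0.4, 0.5, -2.3]
width: 0.0138
```

```bash
python3 -c "
from h import *
to(.5060,-.1532,.09,73)
"
```

```text
t 14.35 pos [ 0.5073 -0.1502  0.1062] rpy [ 1.7989e+02 -8.0000e-02  7.2680e+01] F [-0.42  0.53 -2.29] M [0.004 0.017 0.016] w 0.0138
tool shift mm [-3.28 -0.38 16.17] rot [ 0.11 -0.08 -0.32]
```

Request:
jog_arm([
  {"x": -0.003, "y": -0.0003, "z": 0.008, "rx": 0.1, "ry": -0.1, "rz": -0.3},
  {"x": 0, "y": 0, "z": 0.006, "rx": 0, "ry": 0, "rz": 0},
  {"x": 0, "y": 0, "z": 0.001, "rx": 0, "ry": 0, "rz": 0},
])

```text
time: 14.6
tool_pos: [0.5066, -0.1518, 0.091]
ee_rot: [3.142, -0.0, 1.273]
wrist_force: [-0.0, 0.1, -0.5]
width: 0.014
```

```bash
python3 -c "
from h import *
to(.5060,-.1532,.08,73)
"
```

```text
t 14.6 pos [ 0.5066 -0.1518  0.091 ] rpy [ 1.7999e+02 -1.0000e-02  7.2940e+01] F [-0.02  0.12 -0.52] M [-0.056  0.05   0.009] w 0.014
tool shift mm [-1.5  -0.12 10.98] rot [ 0.01 -0.01 -0.06]
```

Request:
jog_arm([
  {"x": -0.0014, "y": 0, "z": 0.004, "rx": 0, "ry": 0, "rz": 0},
  {"x": 0, "y": 0, "z": 0.004, "rx": 0, "ry": 0, "rz": 0},
])

```text
time: 14.77
tool_pos: [0.5071, -0.1534, 0.084]
ee_rot: [3.139, 0.0, 1.273]
wrist_force: [0.8, -1.0, -0.4]
width: 0.0139
```

```bash
python3 -c "
from h import *
from bench import cams
to(.5060,-.1532,.07,73)
s=cams.snapshot('wrist');pickle.dump(s,open('w9.pkl','wb'));crop(s,240,165,160,130,5,'pics/c11.png')
"
```

```text
t 14.77 pos [ 0.5071 -0.1534  0.084 ] rpy [179.84   0.    72.91] F [ 0.82 -1.01 -0.41] M [-0.006  0.049 -0.025] w 0.0139
tool shift mm [-0.12 -1.2  13.95] rot [ 0.16  0.   -0.09]
```

View pics/c11.png

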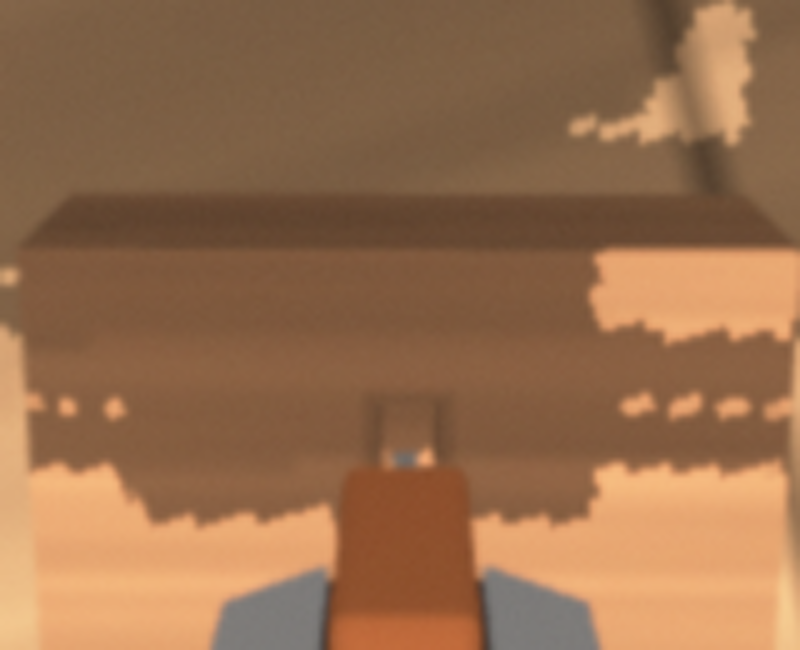

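Request:
jog_arm([
  {"x": 0, "y": -0.0012, "z": 0.004, "rx": 0.1, "ry": 0, "rz": 0},
  {"x": 0, "y": 0, "z": 0.004, "rx": 0, "ry": 0, "rz": 0},
  {"x": 0, "y": 0, "z": 0.004, "rx": 0, "ry": 0, "rz": 0},
])

```text
time: 15.07
tool_pos: [0.5066, -0.1534, 0.0718]
ee_rot: [3.139, -0.0, 1.272]
wrist_force: [0.3, 0.1, -1.3]
width: 0.0138
```

```bash
python3 -c "
from h import *
to(.5060,-.1532,.0511,73)
"
```

```text
t 15.07 pos [ 0.5066 -0.1534  0.0718] rpy [179.83  -0.    72.88] F [ 0.28  0.11 -1.26] M [-0.029  0.009  0.014] w 0.0138
tool shift mm [-2.000e-02 -6.900e-01  2.074e+01] rot [ 0.17 -0.   -0.12]
```

Tip is 5 mm into the slot, free. Go on.

Request:
jog_arm([
  {"x": 0, "y": -0.0007, "z": 0.005, "rx": 0.2, "ry": 0, "rz": 0},
  {"x": 0, "y": 0, "z": 0.005, "rx": 0, "ry": 0, "rz": 0},
  {"x": 0, "y": 0, "z": 0.004, "rx": 0, "ry": 0, "rz": 0},
  {"x": 0, "y": 0, "z": 0.003, "rx": 0, "ry": 0, "rz": 0},
])

```text
time: 15.4
tool_pos: [0.5057, -0.1531, 0.0528]
ee_rot: [-3.14, -0.0, 1.272]
wrist_force: [0.1, -0.4, -0.9]
width: 0.0141
```

```bash
python3 -c "
from h import *
to(.5060,-.1532,.0511,73)
"
```

```text
t 15.4 pos [ 0.5057 -0.1531  0.0528] rpy [-1.7993e+02 -1.0000e-02  7.2870e+01] F [ 0.13 -0.45 -0.89] M [-0.006 -0.031 -0.026] w 0.0141
tool shift mm [0.01 0.3  1.7 ] rot [-0.07 -0.01 -0.13]
```

Request:
jog_arm([
  {"x": 0, "y": 0, "z": 0.001, "rx": 0, "ry": 0, "rz": 0},
  {"x": 0, "y": 0, "z": 0.001, "rx": 0, "ry": 0, "rz": 0},
])

```text
time: 15.57
tool_pos: [0.5053, -0.153, 0.051]
ee_rot: [-3.139, -0.0, 1.272]
wrist_force: [-4.2, 1.1, 11.1]
width: 0.0138
```

```bash
python3 -c "
from h import *
to(.5060,-.1532,.0511,73)
"
```

```text
t 15.57 pos [ 0.5053 -0.153   0.051 ] rpy [-1.7986e+02 -1.0000e-02  7.2870e+01] F [-4.23  1.12 11.1 ] M [0.346 0.699 0.027] w 0.0138
tool shift mm [-0.01  0.7  -0.08] rot [-0.14 -0.01 -0.13]
```

Request:
jog_arm([
  {"x": 0, "y": 0, "z": 0, "rx": 0, "ry": 0, "rz": 0},
  {"x": 0, "y": 0, "z": 0, "rx": 0, "ry": 0, "rz": 0},
  {"x": 0, "y": 0, "z": 0, "rx": 0, "ry": 0, "rz": 0},
  {"x": 0, "y": 0, "z": 0, "rx": 0, "ry": 0, "rz": 0},
  {"x": 0, "y": 0, "z": 0, "rx": 0, "ry": 0, "rz": 0},
], claw=0.6)

```text
time: 15.98
tool_pos: [0.5068, -0.1535, 0.0527]
ee_rot: [3.14, 0.0, 1.272]
wrist_force: [-0.6, -1.0, -1.1]
width: 0.0436
```

```bash
python3 -c "
from h import *
to(.5060,-.1532,.0511,73)
"
```

```text
t 15.98 pos [ 0.5068 -0.1535  0.0527] rpy [1.7991e+02 1.0000e-02 7.2870e+01] F [-0.57 -0.97 -1.11] M [-0.079 -0.008  0.024] w 0.0436
tool shift mm [ 0.09 -0.82  1.55] rot [ 0.09  0.01 -0.13]
```

Raise, then retreat sideways so the cameras see everything.

Request:
jog_arm([
  {"x": 0, "y": 0, "z": -0.01, "rx": 0, "ry": 0, "rz": 0},
  {"x": 0, "y": 0, "z": -0.02, "rx": 0, "ry": 0, "rz": 0},
  {"x": 0, "y": 0, "z": -0.03, "rx": 0, "ry": 0, "rz": 0},
  {"x": 0, "y": 0, "z": -0.03, "rx": 0, "ry": 0, "rz": 0},
  {"x": 0, "y": 0, "z": -0.03, "rx": 0, "ry": 0, "rz": 0},
  {"x": 0, "y": -0.03, "z": -0.02, "rx": 0, "ry": 0, "rz": 0},
  {"x": 0, "y": -0.03, "z": 0, "rx": 0, "ry": 0, "rz": 0},
  {"x": 0, "y": -0.03, "z": 0, "rx": 0, "ry": 0, "rz": 0},
  {"x": 0, "y": -0.03, "z": 0, "rx": 0, "ry": 0, "rz": 0},
  {"x": 0, "y": -0.02, "z": 0, "rx": 0, "ry": 0, "rz": 0},
  {"x": 0, "y": 0, "z": 0, "rx": 0, "ry": 0, "rz": 0},
])

```text
time: 16.9
tool_pos: [0.3687, -0.1111, 0.206]
ee_rot: [3.136, 0.001, 1.272]
wrist_force: [0.0, -0.7, -0.3]
width: 0.0568
```

```bash
python3 -c "
from h import *
from bench import cams
to(.5060,-.1532,.0511,73)
d={n:cams.snapshot(n) for n in ('top','scene')}
pickle.dump(d,open('s9.pkl','wb'))
for n in d: cv2.imwrite(f'pics/{n}9.png',d[n]['img'][:,:,::-1])
T=d['top'];S=d['scene']
im=np.hstack([cv2.resize(x,(400,300),interpolation=cv2.INTER_CUBIC) for x in (T['img'][240:315,160:260],T['img'][255:330,360:460])])
im2=np.hstack([cv2.resize(x,(400,300),interpolation=cv2.INTER_CUBIC) for x in (S['img'][120:195,345:445],S['img'][265:340,190:290])])
cv2.imwrite('pics/f9.png',np.vstack([im,im2])[:,:,::-1])
"
```

```text
t 16.9 pos [ 0.3687 -0.1111  0.206 ] rpy [1.7968e+02 8.0000e-02 7.2880e+01] F [ 0.05 -0.68 -0.29] M [ 0.015  0.007 -0.022] w 0.0568
tool shift mm [  0.42 142.78 155.68] rot [ 0.32  0.08 -0.12]
```

View pics/f9.png

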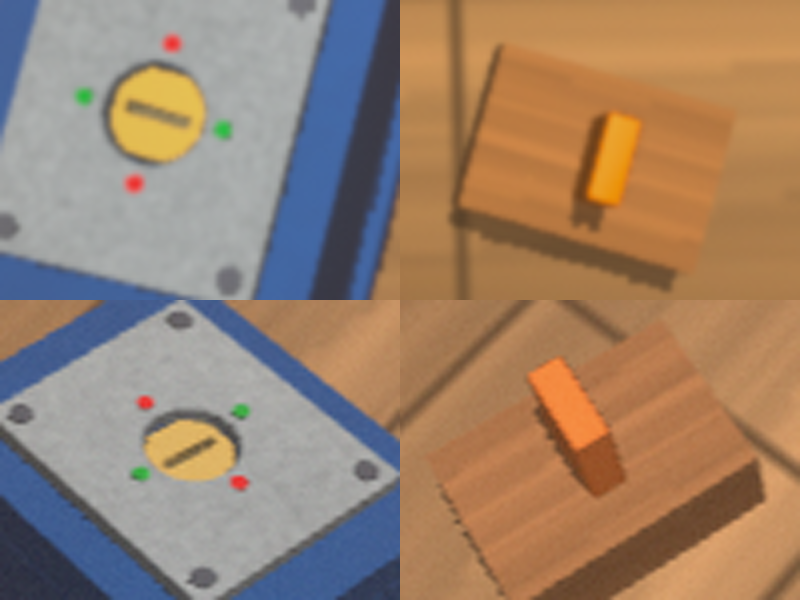

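View pics/scene9.png

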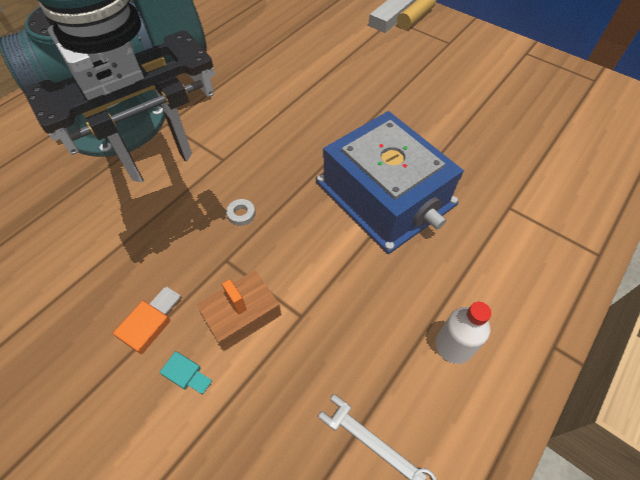

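```bash
python3 -c "
from h import *
d=pickle.load(open('s9.pkl','rb'));T,S=d['top'],d['scene']
def q(s,x0,y0,ox,oy,pts,z):
    p=np.array([ray(s,x0+(u-ox+.5)/4-.5,y0+(v-oy+.5)/4-.5,z) for u,v in pts]); print(p.mean(0),[np.linalg.norm(p[i]-p[i-1]).round(4) for i in range(4)])
for z in (.084,.088):
  q(T,360,255,400,0,[(610,111),(641,121),(619,207),(587,199)],z)
  q(S,190,265,400,300,[(528,374),(560,358),(610,431),(578,448)],z)
a,b=ray(T,160+126/4,240+105/4,.094),ray(T,160+190/4,240+124/4,.094);print(np.degrees(np.arctan2(*(a-b)[[1,0]])))
from bench import ticket; print(ticket.close_job())
"
```

```text
[ 0.5061236  -0.15370262  0.084     ] [np.float64(0.0355), np.float64(0.0126), np.float64(0.0346), np.float64(0.0127)]
[ 0.50573219 -0.15319401  0.084     ] [np.float64(0.0346), np.float64(0.0122), np.float64(0.0344), np.float64(0.012)]
[ 0.5060212  -0.15305548  0.088     ] [np.float64(0.0353), np.float64(0.0125), np.float64(0.0345), np.float64(0.0127)]
[ 0.50762614 -0.15417215  0.088     ] [np.float64(0.0344), np.float64(0.0121), np.float64(0.0342), np.float64(0.0119)]
72.744079808173
the job is handed in; nothing more can be done
None
```

I locked the cover fastener with the orange key, stood the key back in its block, and handed the job in at about 17 s of the 72 s limit. No verdict was reported, so the results below are my own measurements.

- **Turning the fastener:** The key felt the bottom of the slot about 11 mm below the cover top. I pressed it down about 5–6 mm, turned it clockwise and let it spring up.
- **Force:** The highest push I read at the wrist was about 16 N vertically, with about 6 N sideways. I only took readings at the end of each move, so brief peaks in between were not seen.
- **Lock check:** After the key was out, the slot lay along the green dots in the wrist, top and scene pictures. I measured its angle at about 1.6 rad.
- **Key check:** The key went down until it met the block at the same height where I first gripped it. Both fixed cameras place the grip within about 2 mm of the slot centre, down on the block's top. They agree with each other only at the height of a fully seated key. I judged that it stands upright by eye and did not measure its tilt.
- **Everything else:** The gripper ended well clear of everything. The bottle, spanner and bearing show no visible movement between the first and last scene pictures.
- **Look-alike keys:** The two spare keys appear in different poses in the first and later pictures. They had already shifted before the gripper went down to the block, so I think they tipped over by themselves.

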